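# Pack the spares carton in layers

## Robot

A 7-joint arm with a two-finger parallel gripper is mounted at the origin on the work surface. World frame = base frame: x ahead of the robot, y to its left, z up, the work surface at z = 0. Lengths are in m, angles in rad, forces in N, time in s.
With the tool pointing down it reaches from about 0.4 to 0.85 m from the base axis. Payload 6.9 kg.
Tool frame: the origin (TCP) lies midway between the tips of the shut fingers; the grasp point (between the pads) lies 19 mm behind it; z points along the fingers, y is the direction in which the jaws open and shut (so a half turn about z gives the same grasp; the last joint's range is limited). The gripper opens to 85 mm and grips with 20 to 120 N. Pads are 22 mm wide; open, the fingers measure 114 mm over their backs; the gripper's body (76 mm by 85 mm) begins 54 mm behind the grasp point. The pads swing forward as they close: fully open they stand 13 mm farther back than shut.
Start: joints at [-1.22, 0.507, -0.238, 1.5, 0.126, 1.149, -0.155], TCP at [0.151, 0.606, 0.231] pointing down, gripper open.
Joint ranges: [-3.08, 3.08], [-0.24, 2.05], [-1.43, 1.35], [0, 2.5], [-1.52, 4.66], [0.17, 1.96], [-2.89, 2.89]. Speed limits (rad/s): [2.39, 2.39, 3.14, 3.14, 3.14, 3.14, 3.14].

## Interface

Orientations are given as a rotation vector (axis times angle).
In Python, from rig import monitor, eyes, sign_off gives the robot as it stands.
- The arm moves only by the shell command python3 -m inch 'ROWS' [OPENING] [FORCE]. ROWS is JSON, a list that holds one entry, the list of rows, each a list of 4 numbers: the shift along the tool's x, y, z in cm, then the turn about the tool's z in rad. A call has 1 to 12 rows; each row is the pose to reach, as a shift and turn from the pose measured when the call began, along the tool's axes at that moment; what a row does not reach only later rows make up. A row lasts 1/8 s, in which the tool goes at most 62.5 mm and 10.7 degrees, less where a joint would pass 70% of its speed; a pose out of reach is approached as far as the arm can. A call with a gripper value outside its range is refused whole. OPENING is the finger opening in cm, from 0 to 8.54, set as the call begins (- or left out, the last holds). The fingers move at their own pace and stop on an object; FORCE is the grip in N (left out, the last holds). Time passes only in rows, so rows that repeat a pose let the fingers close. It gives the time, the measured TCP pose, the force and the opening at its end, in the units of the state.
- monitor.observe(): the state, without advancing time (a new reading comes with each control period).
- eyes.read_camera(name): name is "side" or "top"; returns a dict with "image" (480x640x3 uint8, red, green, blue), "K" (3x3 intrinsics, pixels), "k1" (the pictures are not rectified: a ray, as slopes to the right and down, at radius r is drawn at 1 + k1 r^2 times it, then the intrinsics apply), "R" (3x3) and "t" (3): a world point X has camera coordinates R X + t. Camera axes: x right, y down, z forward; pixel columns grow to the right and rows downward; lengths in m; the calibration is good to about 2 mm. A picture is of the moment at which its call begins. There is no depth.
- sign_off(): hands the job in, once; it reports no verdict.
The state is a dict: "time_s": time; "joint_positions": joint angles; "qvel": joint speeds; "joint_efforts": joint torques, N m; "ee_pos": TCP position; "tool_rot": TCP orientation; "force": force on the tool from outside, world axes, zero at the start; "wrist_torque": the same for the moment, N m; "gripper_width": finger opening in m.
Only numpy, scipy, OpenCV 4.12 (cv2) and the standard library are available. Lean on these libraries where they do the work, as an engineer would, in place of code of your own. Each camera call takes 0.05 s, during which the arm holds its last target.

## Task

Pack the open carton of printer spares in layers. First lay the two power units (the black brick and the metal-cased supply) flat on the carton's bottom, one in each half of the carton's long side, both parallel to its short walls; then set the pulp tray level on top of them, inside the carton. Last, lay the feed-roller unit in the tray's narrow pocket and the print-head unit in its wide pocket, both flat on the pocket floors; everything stays the right way up.

Things in the scene. Friction and masses are not known exactly. Their poses are not given: they have to be found in the camera images.
- carton: Shallow open cardboard carton, fixed: outside 163 (x) x 224 (y) x 52 mm high, walls and bottom 4 thick, so inside 155 x 216, inner bottom at z = 4. Origin: centre of the underside; z up, y along the long side. The middles of its halves are at y = +54 and -54, x = 0. The power units lying there carry the tray's underside at z = 34 mm.
- brick_mid (a point): Power brick: black plastic slab with rounded edges, a pale label and grooves on top and a socket in the -x end, 125 (x, length) x 56 (y) x 30 mm high, about 0.36 kg, loose, lying flat. This point is its centre, half-way up; z up. Grasp it across its 56 mm width.
- supply_mid (a point): Metal-cased power supply: bare aluminium box with rows of slots in the top and a black terminal strip with brass screws at the +x end, 115 (x, length) x 50 (y) x 30 mm high, about 0.4 kg, loose, lying flat. This point is its centre, half-way up; z up. Grasp it across its 50 mm width.
- tray_rib (a point): Grey pulp tray, loose, flat: 132 (x) x 190 (y) mm, floor 5 thick, walls 14 high, 0.1 kg. Lifted by the upright rib between its pockets: 100 (x) x 20 (y), top 35 over the underside, room for fingers at its middle. Point: mid-rib, 20 over the underside; the tray's centre is 10 mm from it along -y. x along the rib, z up. Lay tray x along carton x, either way round: 12 mm play all round.
- pocket_narrow (a point): Centre of the floor of the tray's narrow pocket (moves with the tray; 5 mm over the tray's underside): inside 122 (x) x 56 (y) mm, walls 9 mm above this floor. Axes as the tray's.
- pocket_wide (a point): Centre of the floor of the tray's wide pocket (moves with the tray; 5 mm over the tray's underside): inside 88 (x) x 76 (y) mm, walls 9 mm above this floor. Axes as the tray's.
- roller_mid (a point): Paper-feed roller unit: long grey plastic frame with two black rubber rollers on a shaft, either side of a central block 28 mm long that is grasped; 100 (x, length) x 30 (y) x 28 mm high, about 0.12 kg, loose, lying on its base. This point is its centre, half-way up; z up. Grasp it across its 30 mm width.
- head_mid (a point): Print-head unit: dark block 62 (x) x 50 (y) x 22 mm high, with aluminium fins and a white connector on top up to 28 mm, about 0.15 kg, loose, lying on its base. This point is its centre, 14 mm up; z up. Grasp the block across its 50 mm width.
Not all that is in view belongs to the job. Leave any orange look-alike of the part that bears roller_mid alone. What is shaped like the part that bears supply_mid but turquoise is not meant.

How it is judged:
By the outcome, as a careful person would: the job done as asked, in the order asked, and still so for the second after the job is handed in, with the robot touching nothing.
It also fails if it takes over 144 s, if anything falls off the work surface, if the arm or the gripper's body presses on something with over 40 N, if the wrist force passes 120 N, or if a joint passes its speed limit or range.

## Working session

There is one attempt and no reset: what is moved stays moved. The work goes in short steps, Python scripts to look and compute and a shell command to move; the robot and the scene stay as the last step left them, time stands still between calls to the robot, and variables do not carry over. Pictures are saved under pics/ and viewed, and the job is handed in when it is done.

```bash
ls -la; mkdir -p pics; python3 - <<'E'
from rig import monitor, eyes
import cv2
s=monitor.observe(); print(s)
for n in("side","top"):
    c=eyes.read_camera(n); cv2.imwrite(f"pics/{n}0.png",c["image"][:,:,::-1]); print(n,c["K"],c["k1"],c["R"],c["t"])
E
```

```text
total 12
drwxr-xr-x  3 agent agent 4096 Dec  7 06:17 .
drwxr-xr-x 23 root  root  4096 Dec  7 06:17 ..
drwxr-xr-x  2 agent agent 4096 Dec  7 06:17 pics
{'time_s': 0.0, 'joint_positions': array([-1.22050174,  0.50831322, -0.23752133,  1.50113772,  0.12572878,
        1.14887585, -0.15477928]), 'qvel': array([ 0.00212279,  0.00014243,  0.00225049,  0.00079367, -0.0001717 ,
       -0.0011741 ,  0.00063928]), 'joint_efforts': array([-4.18659556e-04, -6.20586848e+01, -2.18727864e+00, -2.49653792e+01,
        1.25269202e-02,  1.18256177e-02, -1.73523455e-05]), 'ee_pos': array([0.15143862, 0.60586495, 0.23044314]), 'tool_rot': array([-3.83470477e-01, -3.11794649e+00,  2.72553408e-03]), 'force': array([-0.56119193, -0.08612387,  0.06928102]), 'wrist_torque': array([-0.03192352,  0.06258876,  0.02360126]), 'gripper_width': 0.08510714412883703}
side [[613.00253084   0.         322.78069162]
 [  0.         613.00253084 242.14108238]
 [  0.           0.           1.        ]] -0.005368637192222397 [[ 0.77003645 -0.63788455  0.01213114]
 [-0.33946559 -0.42574458 -0.83875185]
 [ 0.54019161  0.64175139 -0.5443787 ]] [-0.33572386  0.26947353  0.94231861]
top [[538.68057945   0.         319.57987717]
 [  0.         538.68057945 237.32973754]
 [  0.           0.           1.        ]] 0.044264672900790426 [[-0.00518363 -0.99998019  0.00357068]
 [-0.98468778  0.00448208 -0.17426958]
 [ 0.17425013 -0.00441935 -0.98469151]] [0.08017046 0.50075612 1.01196574]
```

View pics/side0.png

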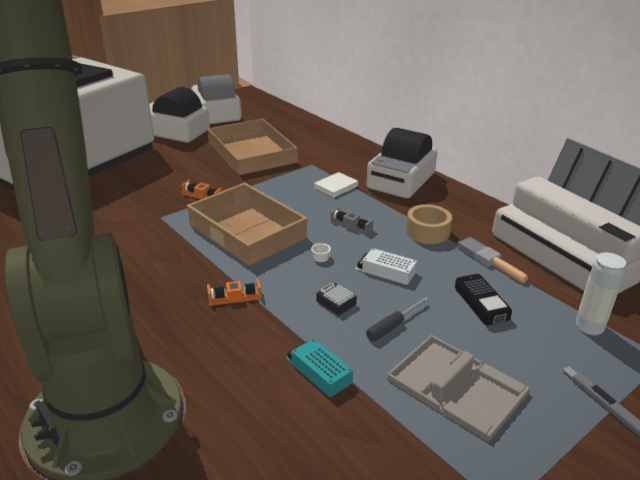

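View pics/top0.png

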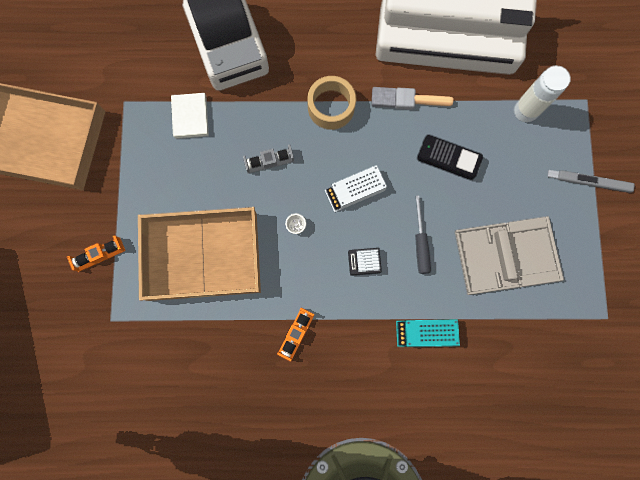

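```bash
cat > h.py <<'E'
import numpy as np, cv2
from rig import monitor, eyes
from scipy.spatial.transform import Rotation as Rn
def cam(n):
    c=eyes.read_camera(n); c["d"]=np.array([c["k1"],0,0,0.]); return c
def proj(c,X):
    X=np.atleast_2d(np.array(X,float)); return cv2.projectPoints(X,cv2.Rodrigues(np.array(c["R"]))[0],np.array(c["t"]),np.array(c["K"]),c["d"])[0][:,0]
def ray(c,uv):
    p=cv2.undistortPoints(np.array(uv,float).reshape(-1,1,2),np.array(c["K"]),c["d"])[:,0]
    d=np.c_[p,np.ones(len(p))]@np.array(c["R"]); o=-np.array(c["R"]).T@np.array(c["t"]); return o,d
def plane(c,uv,z):
    o,d=ray(c,uv); return o+d*((z-o[2])/d[:,2])[:,None]
def tri(c1,u1,c2,u2):
    A=[];b=[]
    for c,u in((c1,u1),(c2,u2)):
        o,d=ray(c,[u]); d=d[0]/np.linalg.norm(d[0]); M=np.eye(3)-np.outer(d,d); A.append(M);b.append(M@o)
    x=np.linalg.lstsq(np.vstack(A),np.hstack(b),rcond=None)
    return x[0], np.sqrt(x[1]) if len(x[1]) else 0
def crop(c,u0,v0,u1,v1,s,name):
    cv2.imwrite("pics/"+name,cv2.resize(np.ascontiguousarray(c["image"][v0:v1,u0:u1,::-1]),None,fx=s,fy=s,interpolation=cv2.INTER_CUBIC))
def toolmove(xyz,yaw=None):
    "shift in tool axes (cm) and turn about tool z to reach xyz, jaw direction (tool y) at angle yaw (mod pi)"
    s=monitor.observe(); T=Rn.from_rotvec(s["tool_rot"]).as_matrix()
    d=T.T@(np.array(xyz)-s["ee_pos"])*100; turn=0
    if yaw is not None:
        # rotation about tool z taking tool y to desired dir
        g=T.T@np.array([np.cos(yaw),np.sin(yaw),0]); turn=np.arctan2(-g[0],g[1]); turn=(turn+np.pi/2)%np.pi-np.pi/2
    return np.round(d,2),round(turn,3),np.round(s["joint_positions"],2),np.round(s["ee_pos"],4),np.round(T,3).tolist()
E
python3 - <<'E'
from h import *
c=cam("top"); crop(c,445,200,575,305,6,"tray.png"); 
d=cam("side"); crop(d,380,325,540,445,5,"trays.png")
crop(c,120,190,280,310,5,"cart.png"); crop(c,230,120,500,285,2.9,"parts.png")
E
```

```text
(no output)
```

View pics/tray.png

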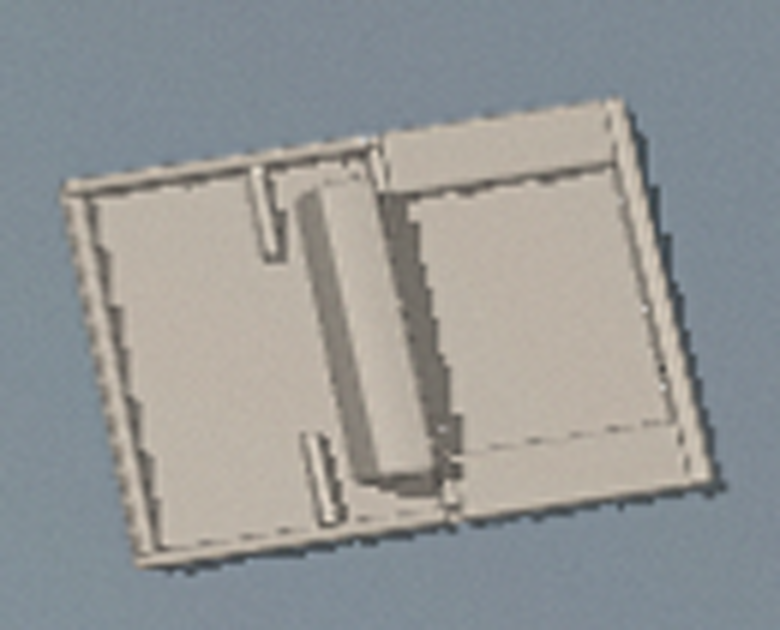

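View pics/trays.png

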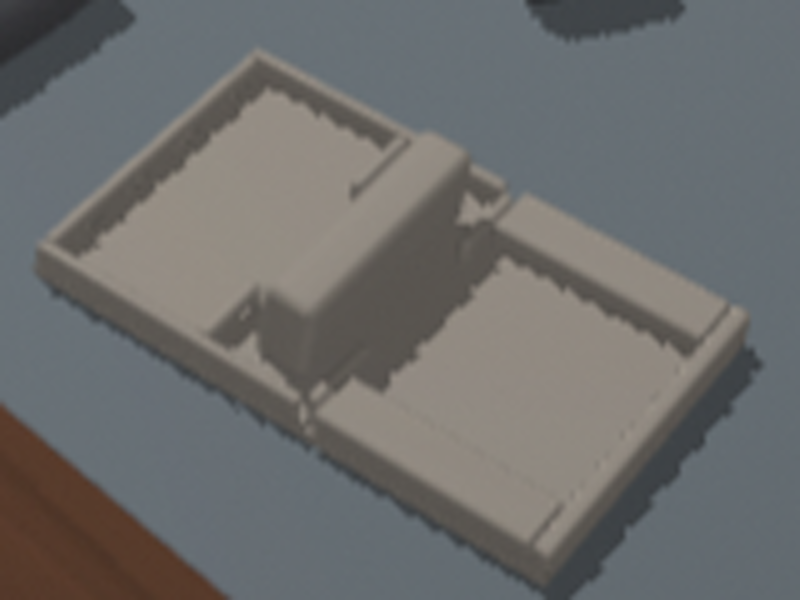

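View pics/parts.png

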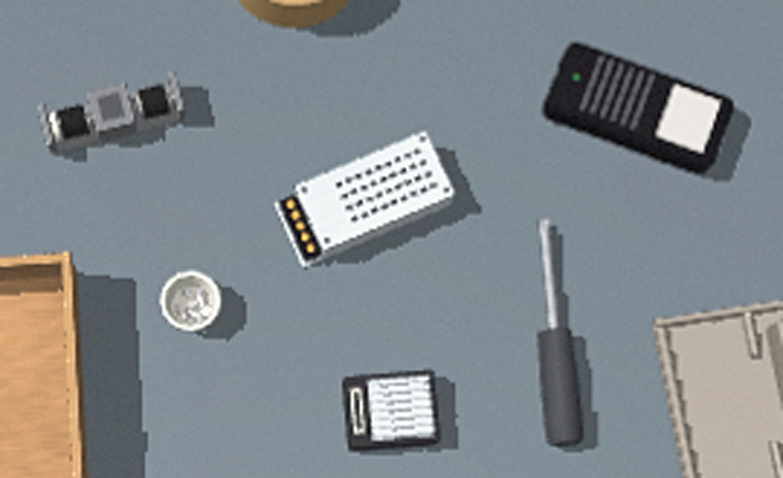

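View pics/cart.png

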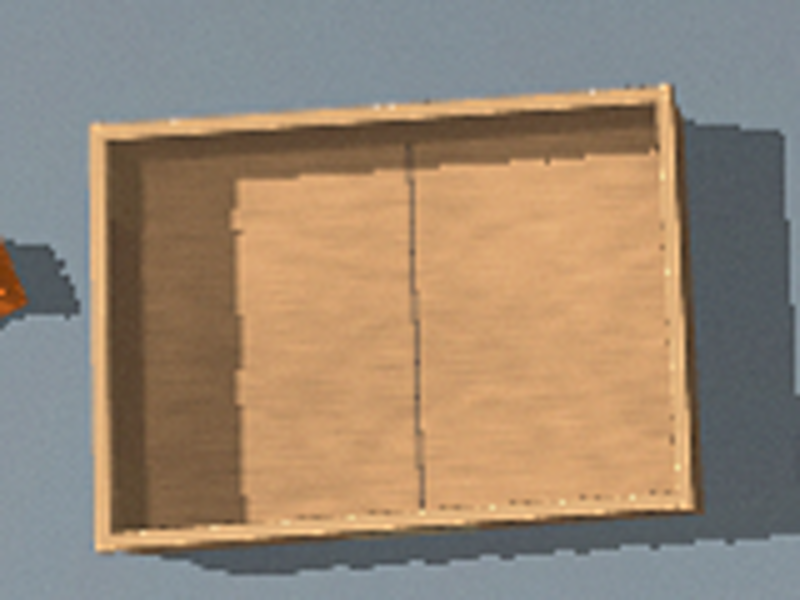

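```bash
python3 - <<'E'
from h import *
c=cam("top"); im=c["image"]
o,_=ray(c,[[0,0]]); print("cam",o)
for n,(u,v) in dict(mat=(330,200),shadow=(390,205),shb=(487,170),brick=(430,148),sup=(360,175),supside=(384,200),head=(352,268),headsh=(384,265),rol=(268,158),car=(260,240)).items(): print(n,im[v,u])
a=np.hstack([cv2.resize(np.ascontiguousarray(im[v0:v0+60,u0:u0+80,::-1]),None,fx=5,fy=5,interpolation=cv2.INTER_CUBIC) for u0,v0 in((412,125),(318,158))])
b=np.hstack([cv2.resize(np.ascontiguousarray(im[v0:v0+60,u0:u0+80,::-1]),None,fx=5,fy=5,interpolation=cv2.INTER_CUBIC) for u0,v0 in((230,128),(325,232))])
cv2.imwrite("pics/four.png",np.vstack([a,b]))
E
```

```text
cam [0.31716885 0.08239668 1.08345436]
mat [184 192 194]
shadow [129 140 148]
shb [126 138 148]
brick [31 27 33]
sup [243 247 248]
supside [126 138 146]
head [255 255 255]
headsh [85 92 97]
rol [97 97 98]
car [83 91 95]
```

View pics/four.png

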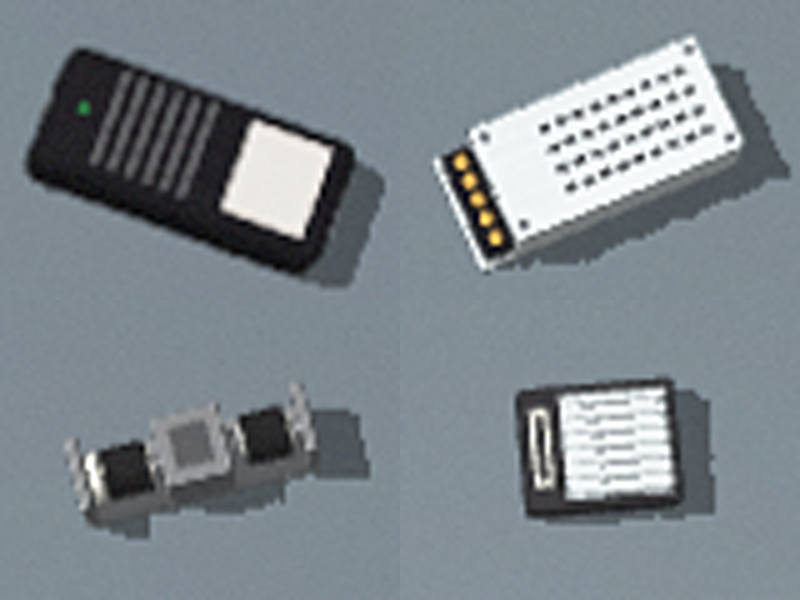

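```bash
cat >> h.py <<'E'
def rect(P):
    r=cv2.minAreaRect(np.array(P[:,:2]*1000,np.float32)); b=cv2.boxPoints(r); e=[b[1]-b[0],b[2]-b[1]]; e=max(e,key=np.linalg.norm)
    a=np.degrees(np.arctan2(e[1],e[0])); return np.round(r[0],1),np.round(r[1],1),round(float((a+90)%180-90),1)
def mask(c,f,u0,v0,u1,v1):
    m=np.zeros(c["image"].shape[:2],np.uint8); m[v0:v1,u0:u1]=f(c["image"][v0:v1,u0:u1].astype(int))
    k=cv2.findContours(m,cv2.RETR_EXTERNAL,cv2.CHAIN_APPROX_NONE)[0]; k=max(k,key=cv2.contourArea)
    return cv2.convexHull(k)[:,0].astype(float)
E
python3 - <<'E'
from h import *
c=cam("top"); s=cam("side")
dk=lambda i:(i.max(2)<75)
br=mask(c,dk,410,125,492,185); print("brick",rect(plane(c,br,.015)), rect(plane(c,br,.03)))
hd=mask(c,dk,340,240,390,280); print("head",rect(plane(c,hd,.011)),rect(plane(c,hd,.022)))
sp=np.array([[376.6,165.4],[386.4,186.6],[335.4,211.6],[325,190]]); print("sup",rect(plane(c,sp,.03)), np.round(plane(c,sp,.03)*1000))
w=mask(c,lambda i:(i.min(2)>195),318,158,398,215); print("supwhite",rect(plane(c,w,.03)))
P=plane(c,[[267.4,156.6]],.028)*1000; A=plane(c,[[255,162.4],[283,154.6]],.02); print("rol",P,np.degrees(np.arctan2(*(A[1]-A[0])[[1,0]])))
# tray corners wall top z=.014
t=np.array([[64,185],[618,100],[714,484],[140,562]])/6+[445,200]; T=plane(c,t,.014)*1000;print("tray",T.round(),rect(T/1000))
rb=np.array([[350,183],[410,470]])/6+[445,200]; print("rib",plane(c,rb,.035)*1000)
k=np.array([[92,127],[670,88],[694,510],[98,548]])/5+[120,190]; K=plane(c,k,.052)*1000; print("carton",K.round(),rect(K/1000),K.mean(0))
for n,z,u in(("roughcarton2",.05,[45,135]),):print(n,plane(c,[u],z))
crop(s,140,160,320,270,4.4,"sc.png"); crop(s,300,195,520,330,3.6,"sp.png")
E
```

```text
brick (array([ 673.2, -191.9]), array([126.2,  61.4]), 68.4) (array([ 668.2, -188. ]), array([124.5,  60.5]), 68.4)
head (array([457.6, -12.5]), array([52.1, 63.7]), -85.7) (array([456.2, -11.5]), array([51.6, 63.1]), -85.7)
sup (array([603.6,   3.4]), array([ 49.2, 118. ]), -64.1) [[652. -39.  30.]
 [607. -58.  30.]
 [556.  46.  30.]
 [600.  66.  30.]]
supwhite (array([610.4,  -1.8]), array([ 49.6, 100. ]), -66.8)
rol [[671.69798097 183.256117    28.        ]] -73.91739107629533
tray [[ 518. -197.   14.]
 [ 547. -383.   14.]
 [ 417. -404.   14.]
 [ 392. -215.   14.]] (array([ 467.9, -300.3]), array([130.9, 190.4]), -81.4)
rib [[ 514.73883984 -284.99570547   35.        ]
 [ 420.14587388 -298.05957481   35.        ]]
carton [[545. 430.  52.]
 [559. 206.  52.]
 [394. 194.  52.]
 [382. 419.  52.]] (array([469.5, 312.2]), array([165.6, 225.5]), -86.2) [469.99556239 312.41187052  52.        ]
roughcarton2 [[0.70891819 0.62201733 0.05      ]]
```

View pics/sc.png

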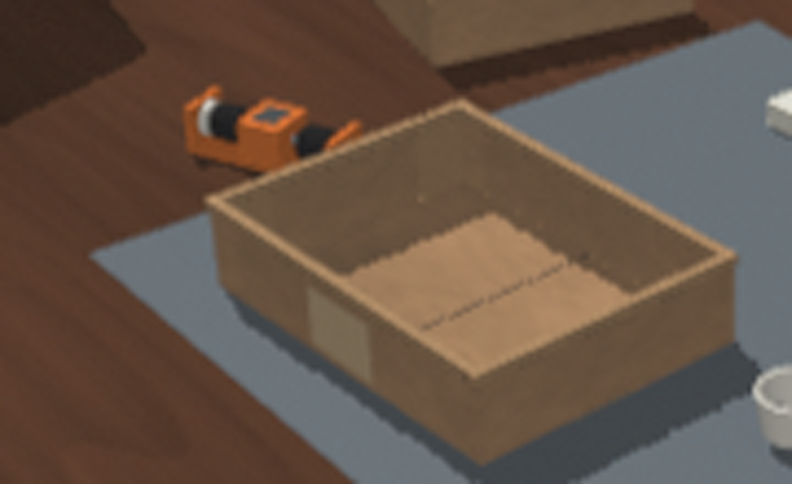

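View pics/sp.png

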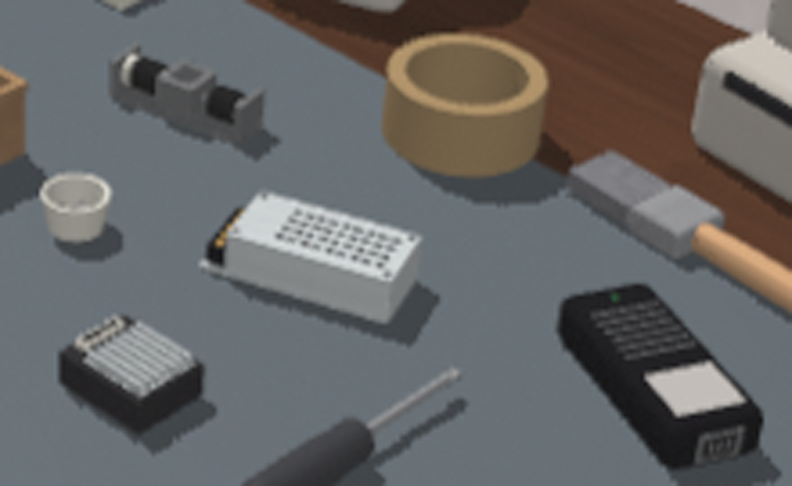

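```bash
python3 - <<'E'
from h import *
c=cam("top"); s=cam("side")
print("led",tri(c,(428.8,146.6),s,(470.8,277.5)))
S=lambda x,y:(140+x/4.4,160+y/4.4)
print("cart corners",tri(c,(254,207.6),s,S(735,256)),tri(c,(139.6,299.6),s,S(210,200)),tri(c,(258.8,292),s,S(475,376)),tri(c,(138.4,215.4),s,S(462,101)))
print("head proj?",proj(s,[[.4576,-.0125,.014],[.607,.0044,.03],[.6717,.1833,.028],[.673,-.192,.015]]))
print(toolmove([.673,-.192,.16],np.radians(158.4)))
E
```

```text
led (array([ 0.69048977, -0.14635811,  0.0329827 ]), array([0.00136717]))
cart corners (array([0.55976911, 0.20562501, 0.05304925]), array([0.00086635])) (array([0.38250827, 0.41802854, 0.05337287]), array([0.00174989])) (array([0.39525064, 0.19321321, 0.05506212]), array([0.00192982])) (array([0.54509774, 0.42922226, 0.05347381]), array([0.00128502]))
head proj? [[335.72467417 298.3871604 ]
 [385.82080536 259.88662011]
 [351.05550907 215.98084168]
 [481.99182034 299.6214009 ]]
(array([-69.95, -64.81,   7.13]), np.float64(-1.439), array([-1.22,  0.51, -0.24,  1.5 ,  0.13,  1.15, -0.15]), array([0.1515, 0.6063, 0.2312]), [[-0.97, 0.242, -0.0], [0.242, 0.97, -0.0], [0.0, -0.0, -1.0]])
```

```bash
python3 -m inch '[[[-70,-64.8,0,1.7],[-70,-64.8,0,1.7],[-70,-64.8,0,1.7],[-70,-64.8,0,1.7],[-70,-64.8,0,1.7],[-70,-64.8,0,1.7],[-70,-64.8,0,1.7],[-70,-64.8,0,1.7],[-70,-64.8,0,1.7],[-70,-64.8,0,1.7],[-70,-64.8,0,1.7],[-70,-64.8,0,1.7]]]' 8.5 60; python3 - <<'E'
from h import *
print(toolmove([.673,-.192,.10],np.radians(158.4)))
E
```

```text
time_s: 1.95
ee_pos: [0.563, -0.0228, 0.2315]
tool_rot: [2.595, 1.771, 0.001]
force: [0.4, 1.3, -0.2]
gripper_width: 0.0847
(array([-11.75,  16.4 ,  13.15]), np.float64(0.004), array([-0.24,  0.43,  0.35,  1.67, -0.16,  1.07, -0.21]), array([ 0.563 , -0.0228,  0.2315]), [[0.365, 0.931, 0.001], [0.931, -0.365, 0.0], [0.0, 0.0, -1.0]])
```

```bash
python3 -m inch '[[[-11.75,16.4,5,0],[-11.75,16.4,8,0],[-11.75,16.4,13,0],[-11.75,16.4,13,0],[-11.75,16.4,13,0],[-11.75,16.4,13,0]]]'; python3 - <<'E'
from h import *
print(toolmove([.673,-.192,.004],np.radians(158.4)))
c=cam("top"); s=cam("side"); crop(c,380,90,540,210,5,"a1.png"); crop(s,400,200,560,350,4,"a1s.png")
E
```

```text
time_s: 2.7
ee_pos: [0.6732, -0.1914, 0.1018]
tool_rot: [-2.595, -1.771, -0.002]
force: [0.9, 0.2, -0.1]
gripper_width: 0.0849
(array([-0.07,  0.  ,  9.78]), np.float64(0.004), array([ 0.08,  0.75,  0.31,  1.45, -0.25,  0.99,  0.07]), array([ 0.6732, -0.1914,  0.1018]), [[0.364, 0.931, 0.001], [0.931, -0.364, 0.001], [0.001, 0.0, -1.0]])
```

View pics/a1s.png

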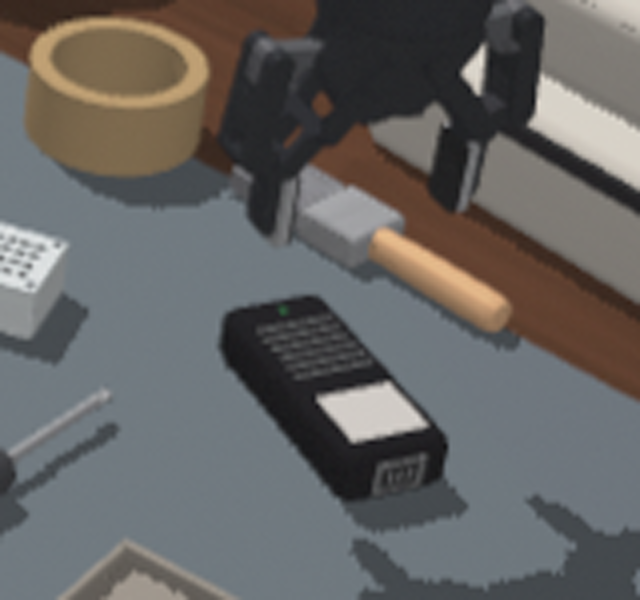

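View pics/a1.png

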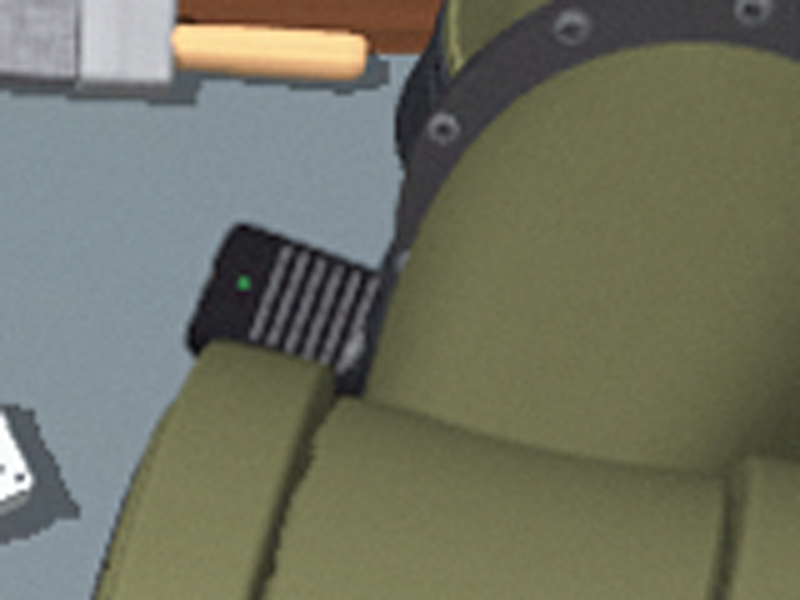

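```bash
python3 -m inch '[[[-0.05,0,4,0],[-0.05,0,7,0],[-0.05,0,9,0],[-0.05,0,10.1,0],[-0.05,0,10.1,0],[-0.05,0,10.1,0]]]' 8.5 60; python3 -m inch '[[[0,0,0,0],[0,0,0,0],[0,0,0,0],[0,0,0,0],[0,0,0,0]]]' 4 60;python3 - <<'E'
from h import *
s=cam("side"); crop(s,400,200,560,350,4,"a2s.png")
E
```

```text
time_s: 3.55
ee_pos: [0.6747, -0.1913, 0.0037]
tool_rot: [2.591, 1.771, 0.007]
force: [0.3, 0.6, -0.1]
gripper_width: 0.0851
time_s: 4.18
ee_pos: [0.6755, -0.1917, 0.005]
tool_rot: [2.59, 1.77, 0.009]
force: [0.4, 0.0, 5.9]
gripper_width: 0.0547
```

View pics/a2s.png

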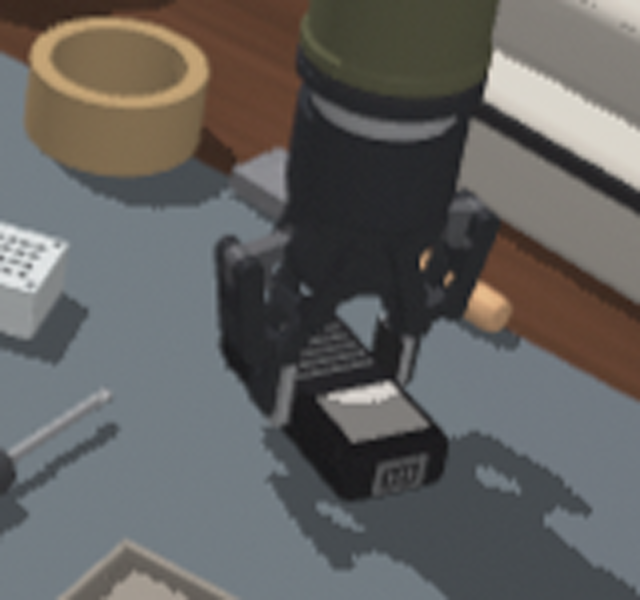

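```bash
python3 -m inch '[[[0,0,-1,0],[0,0,-4,0],[0,0,-9,0],[0,0,-14,0],[0,0,-14,0]]]' 4 80;python3 - <<'E'
from h import *
s=cam("side"); crop(s,380,160,580,350,3,"a3s.png")
print(toolmove([.4664,.366,.145],np.radians(93.8)))
E
```

```text
time_s: 4.85
ee_pos: [0.6766, -0.1929, 0.1501]
tool_rot: [2.585, 1.766, 0.017]
force: [0.2, -0.7, -3.0]
gripper_width: 0.0546
(array([ 44.4 , -39.72,  -0.09]), np.float64(1.133), array([ 0.07,  0.7 ,  0.32,  1.4 , -0.24,  1.06,  0.06]), array([ 0.6751, -0.192 ,  0.147 ]), [[0.363, 0.932, 0.01], [0.932, -0.363, -0.001], [0.002, 0.01, -1.0]])
```

View pics/a3s.png

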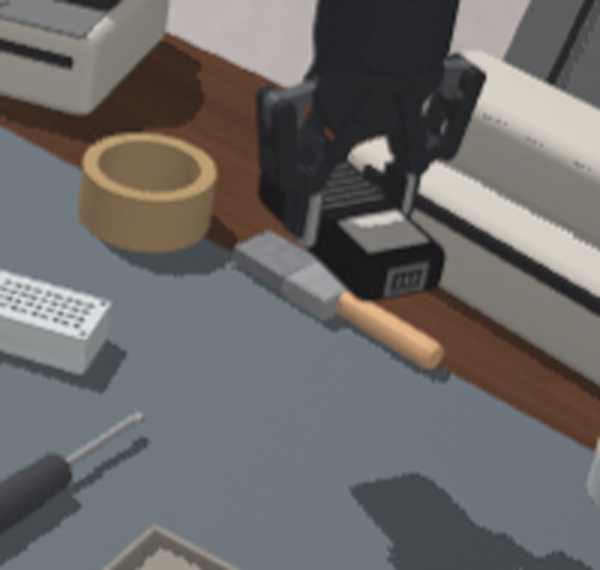

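```bash
python3 -m inch '[[[44.4,-39.7,0,-2.01],[44.4,-39.7,0,-2.01],[44.4,-39.7,0,-2.01],[44.4,-39.7,0,-2.01],[44.4,-39.7,0,-2.01],[44.4,-39.7,0,-2.01],[44.4,-39.7,0,-2.01],[44.4,-39.7,0,-2.01],[44.4,-39.7,0,-2.01],[44.4,-39.7,0,-2.01],[44.4,-39.7,0,-2.01],[44.4,-39.7,0,-2.01]]]';python3 - <<'E'
from h import *
print(toolmove([.4664,.366,.011],np.radians(93.8)))
E
```

```text
time_s: 6.4
ee_pos: [0.4654, 0.3652, 0.1423]
tool_rot: [-0.105, 3.133, -0.006]
force: [0.2, 0.1, -3.6]
gripper_width: 0.0546
(array([-1.000e-02,  1.300e-01,  1.313e+01]), np.float64(0.001), array([-0.57,  0.54, -0.23,  1.72,  0.16,  0.9 ,  0.78]), array([0.4654, 0.3652, 0.1423]), [[-0.998, -0.067, 0.007], [-0.067, 0.998, -0.004], [-0.007, -0.004, -1.0]])
```

```bash
python3 -m inch '[[[0,0.1,4,0],[0,0.1,7.5,0],[0,0.1,7.5,0]]]';python3 - <<'E'
from h import *
print(toolmove([.4664,.366,.011],np.radians(93.8)))
s=cam("side"); crop(s,140,120,340,270,4,"a4s.png")
s=cam("top"); crop(s,100,180,300,330,4,"a4t.png")
E
```

```text
time_s: 6.78
ee_pos: [0.4643, 0.3633, 0.0642]
tool_rot: [-0.1, 3.138, -0.014]
force: [0.2, -0.1, -3.3]
gripper_width: 0.0544
(array([-0.22,  0.3 ,  5.32]), np.float64(-0.003), array([-0.58,  0.63, -0.2 ,  1.8 ,  0.19,  0.74,  0.75]), array([0.4643, 0.3633, 0.0642]), [[-0.998, -0.063, 0.002], [-0.063, 0.998, -0.009], [-0.001, -0.009, -1.0]])
```

View pics/a4s.png

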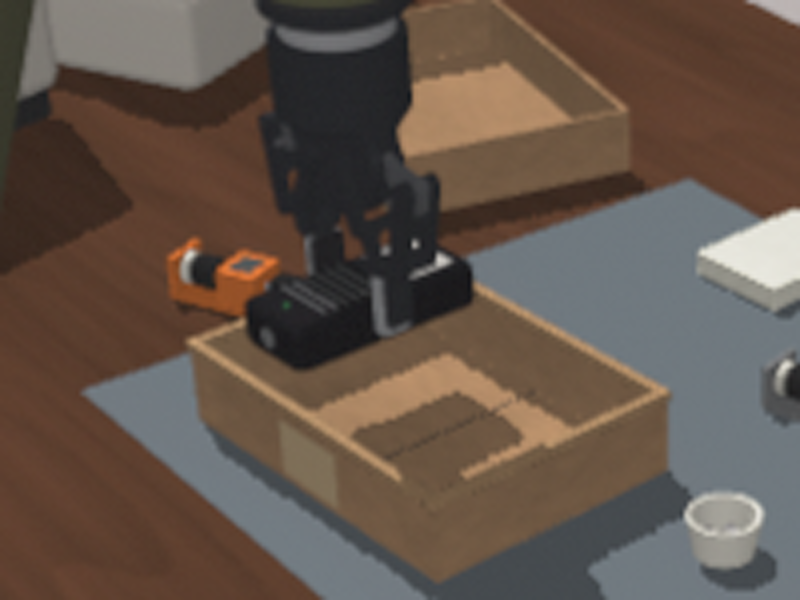

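View pics/a4t.png

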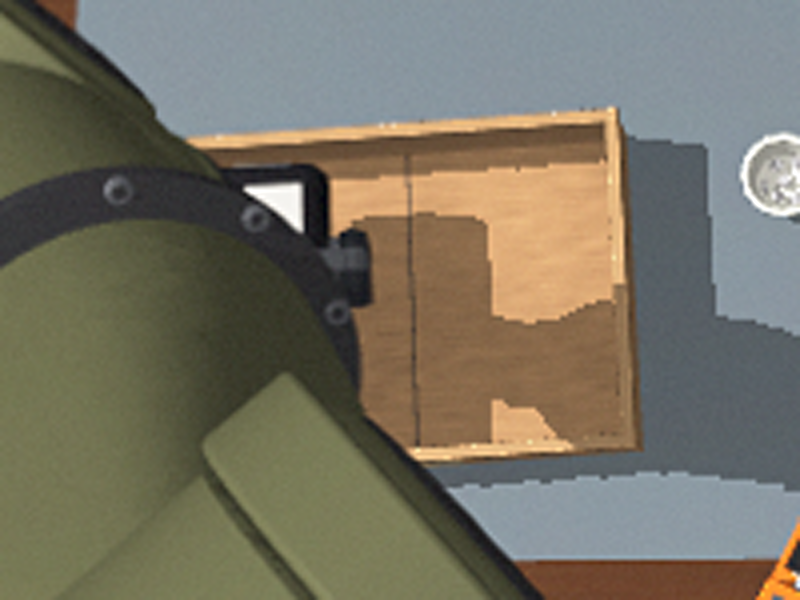

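```bash
python3 -m inch '[[[-0.2,0.3,2.5,0],[-0.2,0.3,4,0],[-0.2,0.3,5,0],[-0.2,0.3,5.3,0],[-0.2,0.3,5.3,0],[-0.2,0.3,5.3,0]]]'; python3 - <<'E'
from h import *
print(toolmove([.4664,.366,.009],np.radians(93.8)))
E
```

```text
time_s: 7.62
ee_pos: [0.4686, 0.3687, 0.0151]
tool_rot: [-0.102, 3.132, -0.006]
force: [0.8, -0.2, -3.4]
gripper_width: 0.0544
(array([ 0.24, -0.25,  0.61]), np.float64(-0.001), array([-0.6 ,  0.7 , -0.18,  1.82,  0.21,  0.63,  0.72]), array([0.4686, 0.3687, 0.0151]), [[-0.998, -0.065, 0.008], [-0.065, 0.998, -0.004], [-0.007, -0.004, -1.0]])
```

```bash
python3 -m inch '[[[0.2,-0.2,0.3,0],[0.2,-0.2,0.5,0],[0.2,-0.2,0.6,0]]]'; python3 -m inch '[[[0,0,0,0],[0,0,0,0],[0,0,0,0]]]' 6.6; python3 -m inch '[[[0,0,-5,0],[0,0,-10,0],[0,0,-14,0],[0,0,-14,0]]]'; python3 - <<'E'
from h import *
print(toolmove([.607,.0044,.12],np.radians(23)))
s=cam("side"); crop(s,140,120,340,270,4,"a5s.png")
E
```

```text
time_s: 8.0
ee_pos: [0.4668, 0.3663, 0.0093]
tool_rot: [-0.101, 3.132, -0.006]
force: [-1.4, -2.8, 7.3]
gripper_width: 0.0545
time_s: 8.38
ee_pos: [0.467, 0.3665, 0.0094]
tool_rot: [-0.101, 3.132, -0.006]
force: [0.2, 0.0, 0.5]
gripper_width: 0.0658
time_s: 8.88
ee_pos: [0.4674, 0.3685, 0.153]
tool_rot: [-0.101, 3.127, 0.001]
force: [-0.1, -0.7, 0.3]
gripper_width: 0.0659
(array([-11.54, -37.23,   3.45]), np.float64(1.234), array([-0.57,  0.53, -0.23,  1.7 ,  0.16,  0.92,  0.78]), array([0.4674, 0.3685, 0.153 ]), [[-0.998, -0.065, 0.013], [-0.065, 0.998, 0.001], [-0.013, 0.0, -1.0]])
```

View pics/a5s.png

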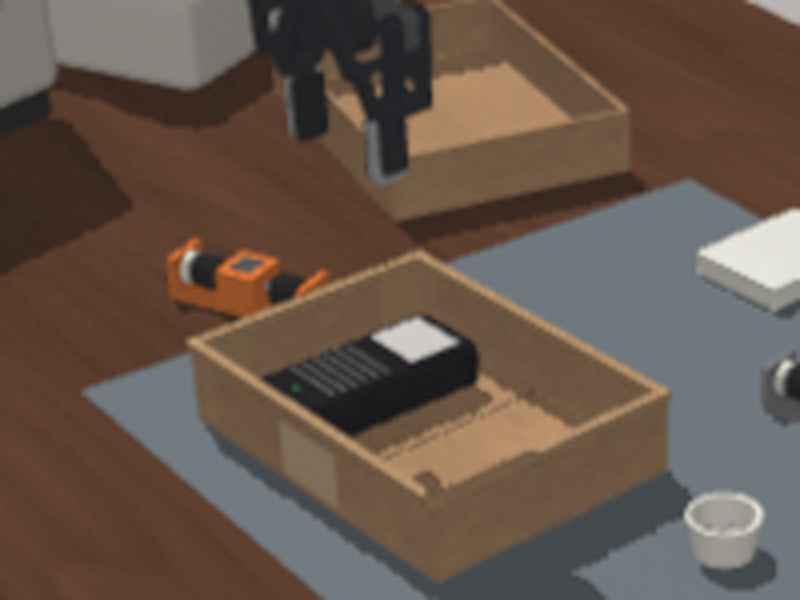

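```bash
python3 -m inch '[[[-11.5,-37.2,0,1.23],[-11.5,-37.2,0,1.23],[-11.5,-37.2,0,1.23],[-11.5,-37.2,0,1.23],[-11.5,-37.2,2,1.23],[-11.5,-37.2,3.5,1.23],[-11.5,-37.2,5.5,1.23],[-11.5,-37.2,5.5,1.23],[-11.5,-37.2,5.5,1.23]]]' 8.5 60; python3 - <<'E'
from h import *
print(toolmove([.607,.0044,.006],np.radians(23)))
s=cam("side"); crop(s,320,170,480,290,5,"b1s.png")
E
```

```text
time_s: 10.05
ee_pos: [0.6053, 0.0055, 0.0977]
tool_rot: [1.719, 2.62, 0.007]
force: [-0.8, -0.3, -0.8]
gripper_width: 0.085
(array([-0.13,  0.03,  9.18]), np.float64(0.008), array([-0.12,  0.6 ,  0.11,  1.74, -0.08,  0.8 ,  0.44]), array([0.6053, 0.0055, 0.0977]), [[-0.398, 0.917, 0.009], [0.917, 0.398, -0.0], [-0.004, 0.008, -1.0]])
```

View pics/b1s.png

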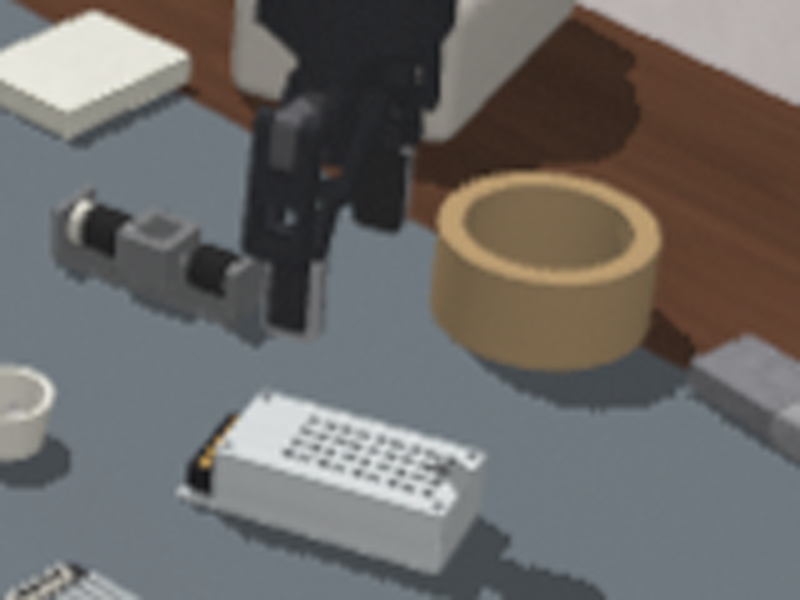

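```bash
python3 -m inch '[[[-0.1,0,4,0],[-0.1,0,7,0],[-0.1,0,8.5,0],[-0.1,0,9.3,0],[-0.1,0,9.3,0],[-0.1,0,9.3,0]]]'; python3 -m inch '[[[0,0,0,0],[0,0,0,0],[0,0,0,0],[0,0,0,0],[0,0,0,0]]]' 3.5 80; python3 - <<'E'
from h import *
print(toolmove([.607,.0044,.006],np.radians(23)))
s=cam("side"); crop(s,320,170,480,290,5,"b2s.png")
E
```

```text
time_s: 10.85
ee_pos: [0.6078, 0.0049, 0.0064]
tool_rot: [1.717, 2.618, 0.01]
force: [0.0, -0.2, 0.6]
gripper_width: 0.085
time_s: 11.48
ee_pos: [0.6084, 0.0048, 0.0074]
tool_rot: [1.717, 2.617, 0.012]
force: [0.2, 0.3, 7.8]
gripper_width: 0.0485
(array([ 0.02, -0.15,  0.14]), np.float64(0.008), array([-0.1 ,  0.72,  0.09,  1.8 , -0.1 ,  0.6 ,  0.46]), array([0.6084, 0.0048, 0.0074]), [[-0.398, 0.917, 0.014], [0.917, 0.398, -0.0], [-0.006, 0.013, -1.0]])
```

View pics/b2s.png

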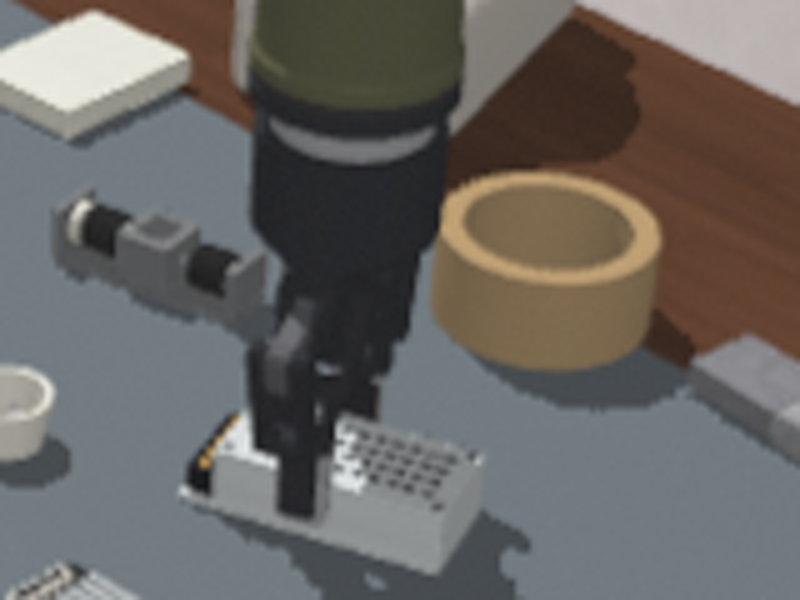

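```bash
python3 -m inch '[[[0,0,-1,0],[0,0,-4,0],[0,0,-9,0],[0,0,-13,0],[0,0,-13,0]]]';python3 - <<'E'
from h import *
print(toolmove([.4736,.258,.013],np.radians(93.8)))
E
```

```text
time_s: 12.15
ee_pos: [0.6083, 0.0047, 0.1409]
tool_rot: [1.714, 2.613, 0.017]
force: [1.7, -0.8, -5.1]
gripper_width: 0.0485
(array([28.69, -2.5 , 12.52]), np.float64(-1.227), array([-0.12,  0.55,  0.12,  1.69, -0.08,  0.88,  0.44]), array([0.6083, 0.0047, 0.1409]), [[-0.398, 0.917, 0.02], [0.917, 0.398, 0.0], [-0.008, 0.018, -1.0]])
```

```bash
python3 -m inch '[[[28.5,-2.5,0,-1.23],[28.5,-2.5,0,-1.23],[28.5,-2.5,0,-1.23],[28.5,-2.5,0,-1.23],[28.5,-2.5,0,-1.23],[28.5,-2.5,0,-1.23],[28.5,-2.5,0,-1.23],[28.5,-2.5,3,-1.23],[28.5,-2.5,6.5,-1.23],[28.5,-2.5,6.5,-1.23],[28.5,-2.5,6.5,-1.23]]]';python3 - <<'E'
from h import *
print(toolmove([.4736,.258,.013],np.radians(93.8)))
s=cam("side"); crop(s,140,120,340,270,4,"b4s.png")
s=cam("top"); crop(s,100,180,300,330,4,"b4t.png")
E
```

```text
time_s: 13.52
ee_pos: [0.473, 0.2563, 0.0734]
tool_rot: [-0.108, 3.121, -0.001]
force: [0.2, 0.7, -4.1]
gripper_width: 0.0483
(array([0.05, 0.18, 6.04]), np.float64(0.003), array([-0.41,  0.55, -0.2 ,  1.94,  0.19,  0.65,  0.9 ]), array([0.473 , 0.2563, 0.0734]), [[-0.997, -0.069, 0.019], [-0.069, 0.998, -0.0], [-0.019, -0.001, -1.0]])
```

View pics/b4s.png

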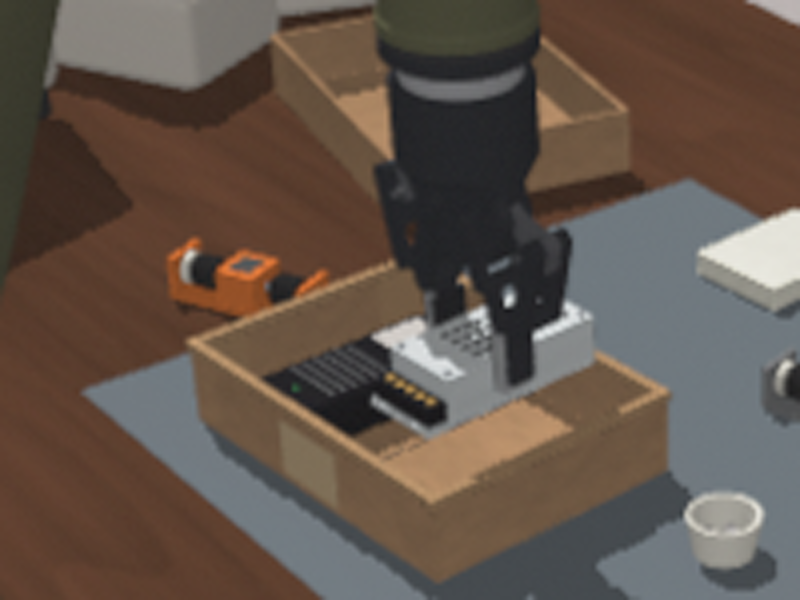

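View pics/b4t.png

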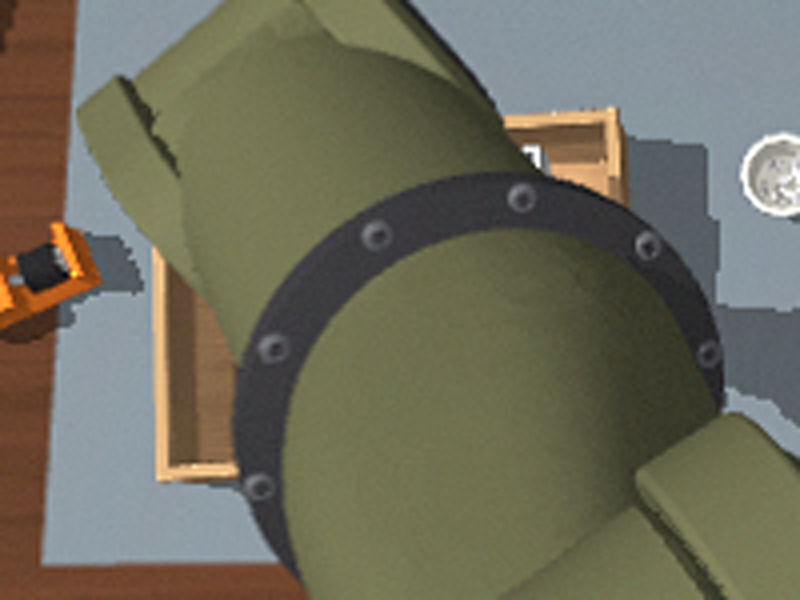

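```bash
python3 -m inch '[[[0,0.15,2.5,0],[0,0.15,4.5,0],[0,0.15,5.5,0],[0,0.15,5.8,0],[0,0.15,5.8,0]]]'; python3 - <<'E'
from h import *
print(toolmove([.4736,.258,.011],np.radians(93.8)))
E
```

```text
time_s: 14.25
ee_pos: [0.4752, 0.2584, 0.0168]
tool_rot: [-0.107, 3.118, 0.001]
force: [-0.1, 0.3, -4.4]
gripper_width: 0.0485
(array([ 0.18, -0.03,  0.58]), np.float64(0.002), array([-0.44,  0.64, -0.17,  1.98,  0.23,  0.51,  0.87]), array([0.4752, 0.2584, 0.0168]), [[-0.997, -0.069, 0.022], [-0.069, 0.998, 0.001], [-0.022, -0.0, -1.0]])
```

```bash
python3 -m inch '[[[0.15,0,0.3,0],[0.15,0,0.5,0],[0.15,0,0.6,0]]]'; python3 -m inch '[[[0,0,0,0],[0,0,0,0],[0,0,0,0]]]' 6.2; python3 -m inch '[[[0,0,-5,0],[0,0,-10,0],[0,0,-15,0],[0,0,-20,0],[0,0,-20,0]]]'; python3 - <<'E'
from h import *
print(toolmove([.47,-.30,.15],np.radians(98.2)))
s=cam("side"); crop(s,140,120,340,270,4,"b5s.png")
E
```

```text
time_s: 14.62
ee_pos: [0.4742, 0.2585, 0.0116]
tool_rot: [-0.107, 3.117, 0.002]
force: [-3.6, -2.4, 14.5]
gripper_width: 0.0483
time_s: 15.0
ee_pos: [0.4744, 0.2586, 0.0117]
tool_rot: [-0.107, 3.116, 0.002]
force: [-0.2, 0.3, 0.3]
gripper_width: 0.0619
time_s: 15.62
ee_pos: [0.4714, 0.2594, 0.2156]
tool_rot: [-0.107, 3.109, 0.008]
force: [0.1, 0.5, -0.3]
gripper_width: 0.0624
(array([  4.17, -55.82,   6.23]), np.float64(-0.075), array([-0.38,  0.37, -0.25,  1.78,  0.13,  0.97,  0.96]), array([0.4714, 0.2594, 0.2156]), [[-0.997, -0.069, 0.03], [-0.068, 0.998, 0.006], [-0.03, 0.004, -1.0]])
```

View pics/b5s.png

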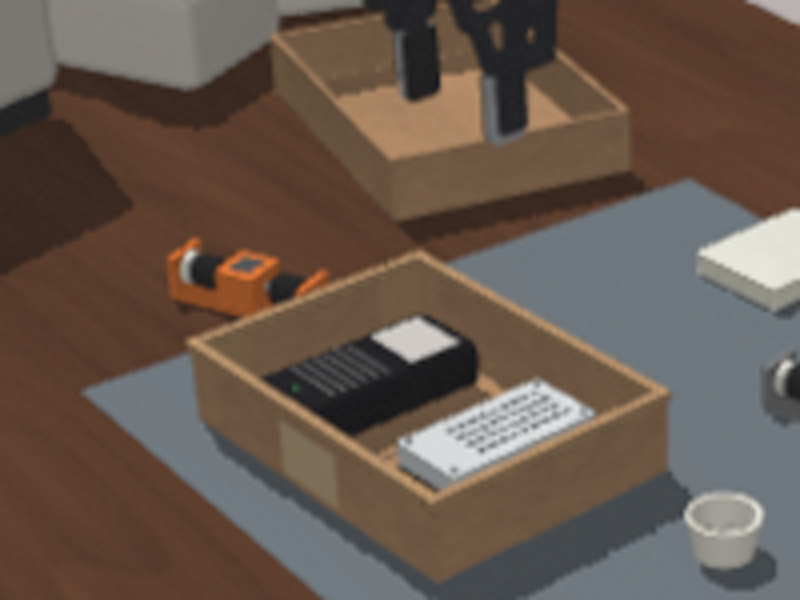

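```bash
python3 -m inch '[[[4.2,-55,0,-0.08],[4.2,-55,0,-0.08],[4.2,-55,0,-0.08],[4.2,-55,0,-0.08],[4.2,-55,0,-0.08],[4.2,-55,0,-0.08],[4.2,-55,0,-0.08],[4.2,-55,2,-0.08],[4.2,-55,6,-0.08],[4.2,-55,8,-0.08],[4.2,-55,8,-0.08],[4.2,-55,8,-0.08]]]' 7 60;python3 -m inch '[[[0,0,0,0],[0,0,0,0],[0,0,0,0]]]'; python3 - <<'E'
from h import *
print(toolmove([.467,-.291,.012],np.radians(98.3)))
s=cam("side"); crop(s,380,240,540,440,3,"c1s.png")
s=cam("top"); crop(s,445,200,575,305,6,"c1t.png")
crop(s,120,190,280,310,5,"c1c.png")
E
```

```text
time_s: 17.18
ee_pos: [0.4686, -0.2918, 0.1313]
tool_rot: [-0.233, 3.106, 0.004]
force: [-0.3, 0.3, 0.1]
gripper_width: 0.0702
time_s: 17.55
ee_pos: [0.469, -0.2916, 0.1319]
tool_rot: [-0.234, 3.105, 0.003]
force: [-0.7, -0.1, -0.5]
gripper_width: 0.0698
(array([ 0.52,  0.09, 11.98]), np.float64(0.005), array([ 0.59,  0.48, -0.1 ,  1.85,  0.04,  0.79,  2.19]), array([ 0.469 , -0.2916,  0.1319]), [[-0.988, -0.15, 0.027], [-0.15, 0.989, 0.004], [-0.028, -0.0, -1.0]])
```

View pics/c1s.png

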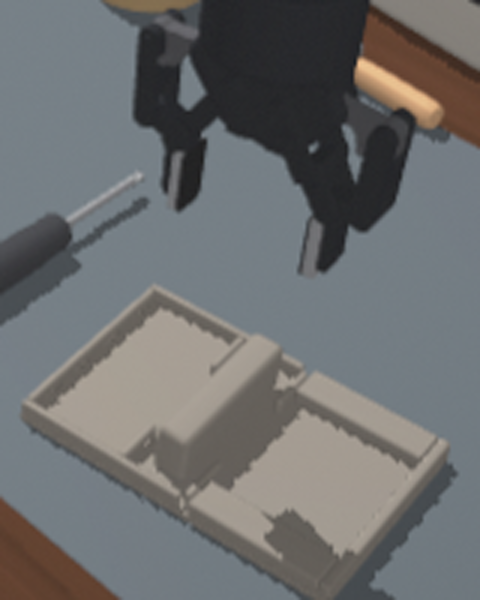

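View pics/c1c.png

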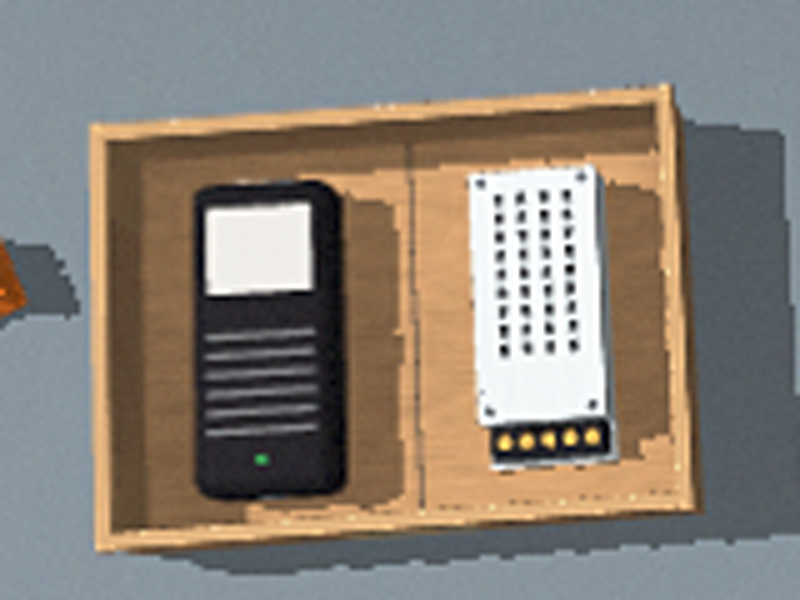

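```bash
python3 -m inch '[[[0.5,0.1,4,0],[0.5,0.1,8,0],[0.5,0.1,10,0],[0.5,0.1,11.5,0],[0.5,0.1,12,0],[0.5,0.1,12,0],[0.5,0.1,12,0],[0.5,0.1,12,0]]]'; python3 - <<'E'
from h import *
print(toolmove([.467,-.291,.012],np.radians(98.3)))
s=cam("side"); crop(s,380,260,560,440,3.3,"c2s.png")
E
```

```text
time_s: 18.65
ee_pos: [0.4672, -0.2912, 0.0122]
tool_rot: [-0.233, 3.105, 0.002]
force: [-0.2, -0.1, 0.6]
gripper_width: 0.0702
(array([0.02, 0.02, 0.02]), np.float64(0.005), array([ 0.58,  0.65, -0.08,  1.96,  0.07,  0.5 ,  2.17]), array([ 0.4672, -0.2912,  0.0122]), [[-0.988, -0.149, 0.028], [-0.149, 0.989, 0.004], [-0.028, -0.001, -1.0]])
```

View pics/c2s.png

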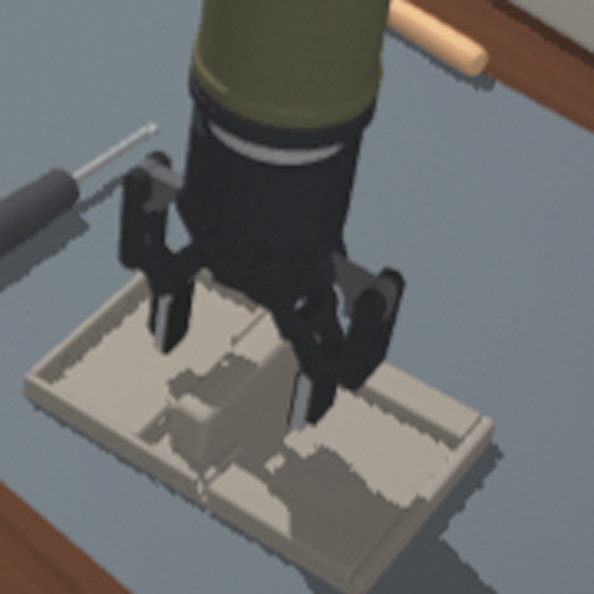

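```bash
python3 -m inch '[[[0,0,0,0],[0,0,0,0],[0,0,0,0],[0,0,0,0],[0,0,0,0],[0,0,0,0]]]' 1 50;  python3 - <<'E'
from h import *
print(toolmove([.467,-.291,.012],np.radians(98.3)))
s=cam("side"); crop(s,380,260,560,440,3.3,"c3s.png")
E
```

```text
time_s: 19.45
ee_pos: [0.4673, -0.2912, 0.0124]
tool_rot: [-0.233, 3.104, 0.002]
force: [-0.2, 1.3, 6.8]
gripper_width: 0.0188
(array([0.03, 0.03, 0.04]), np.float64(0.005), array([ 0.58,  0.65, -0.08,  1.96,  0.07,  0.5 ,  2.17]), array([ 0.4673, -0.2912,  0.0124]), [[-0.988, -0.149, 0.028], [-0.149, 0.989, 0.003], [-0.028, -0.001, -1.0]])
```

View pics/c3s.png

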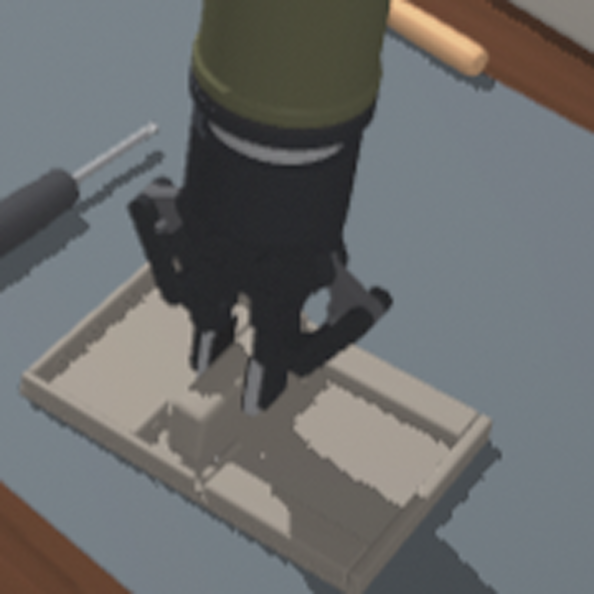

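```bash
python3 -m inch '[[[0,0,-1,0],[0,0,-3,0],[0,0,-6,0],[0,0,-10,0],[0,0,-13,0],[0,0,-15,0],[0,0,-15,0],[0,0,-15,0],[0,0,-15,0]]]';  python3 - <<'E'
from h import *
print(toolmove([.4693,.322,.16],np.radians(93.8)))
s=cam("side"); crop(s,360,180,560,400,2.7,"c4s.png")
E
```

```text
time_s: 20.62
ee_pos: [0.4625, -0.2914, 0.1611]
tool_rot: [-0.233, 3.106, 0.004]
force: [0.2, -0.0, -0.4]
gripper_width: 0.0189
(array([-9.83, 60.55,  0.41]), np.float64(0.084), array([ 0.6 ,  0.44, -0.11,  1.83,  0.04,  0.85,  2.2 ]), array([ 0.4625, -0.2914,  0.1611]), [[-0.988, -0.149, 0.026], [-0.149, 0.989, 0.004], [-0.027, 0.0, -1.0]])
```

View pics/c4s.png

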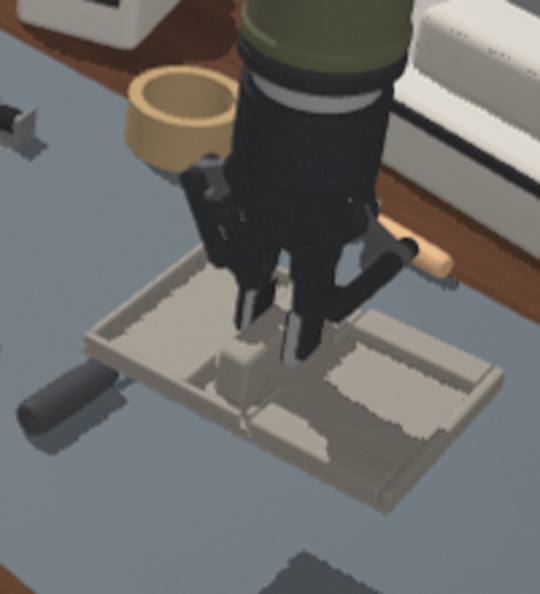

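```bash
python3 -m inch '[[[-0.5,3,0,0.01],[-1.3,8,0,0.02],[-2.3,14,0,0.03],[-3.2,20,0,0.04],[-4.2,26,0,0.05],[-5.2,32,0,0.06],[-6.2,38,0,0.07],[-7.1,44,0,0.08],[-8.1,50,0,0.08],[-9,55.5,0.2,0.08],[-9.5,58.5,0.4,0.08],[-9.8,60.5,0.4,0.08]]]';python3 -m inch '[[[0,0,0,0],[0,0,0,0],[0,0,0,0]]]';  python3 - <<'E'
from h import *
print(toolmove([.4693,.322,.10],np.radians(93.8)))
s=cam("side"); crop(s,140,60,340,270,2.8,"c5s.png")
E
```

```text
time_s: 22.18
ee_pos: [0.4685, 0.323, 0.1592]
tool_rot: [-0.112, 3.114, 0.005]
force: [0.1, -0.5, -0.3]
gripper_width: 0.0192
time_s: 22.55
ee_pos: [0.469, 0.3212, 0.1593]
tool_rot: [-0.108, 3.114, 0.003]
force: [-0.7, 0.5, -1.0]
gripper_width: 0.0188
(array([0.12, 0.07, 5.93]), np.float64(0.003), array([-0.54,  0.47, -0.17,  1.78,  0.12,  0.88,  0.88]), array([0.469 , 0.3212, 0.1593]), [[-0.997, -0.069, 0.025], [-0.069, 0.998, 0.003], [-0.025, 0.001, -1.0]])
```

View pics/c5s.png

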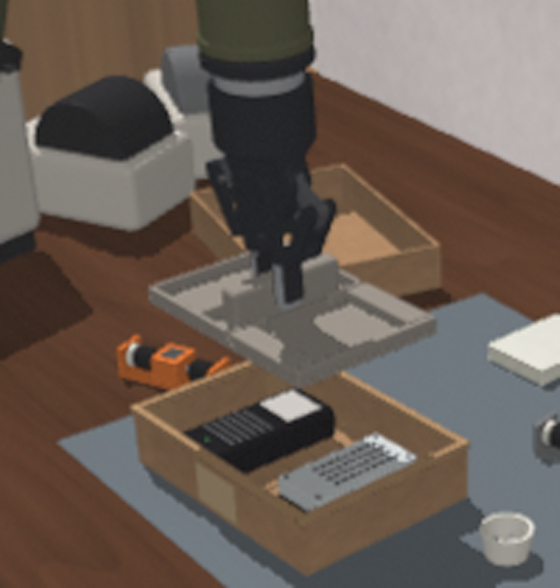

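```bash
python3 - <<'E'
from h import *
s=cam("side")
P=plane(s,np.array([[150,296],[437,322]])/2.8+[140,60],.161)*1000; print(P,P.mean(0),np.linalg.norm(P[0]-P[1]),np.hypot(132,190))
print(np.degrees(np.arctan2(*(P[0]-P[1])[[1,0]])), 93.8+np.degrees(np.arctan2(132,190)))
E
```

```text
[[393.87113839 387.19395256 161.        ]
 [539.68382684 216.01303984 161.        ]] [466.77748262 301.6034962  161.        ] 224.86494833393465 231.35254483147577
130.42450974429954 128.58913230892207
```

```bash
python3 - <<'E'
from h import *
s=cam("side"); crop(s,185,140,305,205,6.6,"c6s.png")
t=cam("top"); crop(t,80,160,300,325,3.6,"c6t.png")
E
```

```text
(no output)
```

View pics/c6s.png

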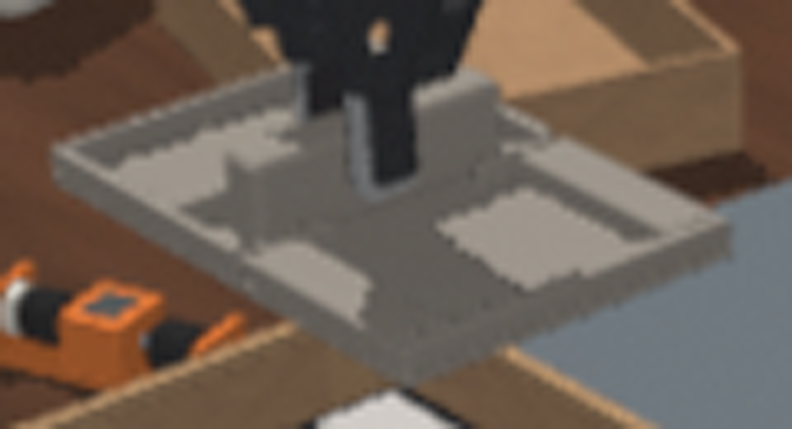

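View pics/c6t.png

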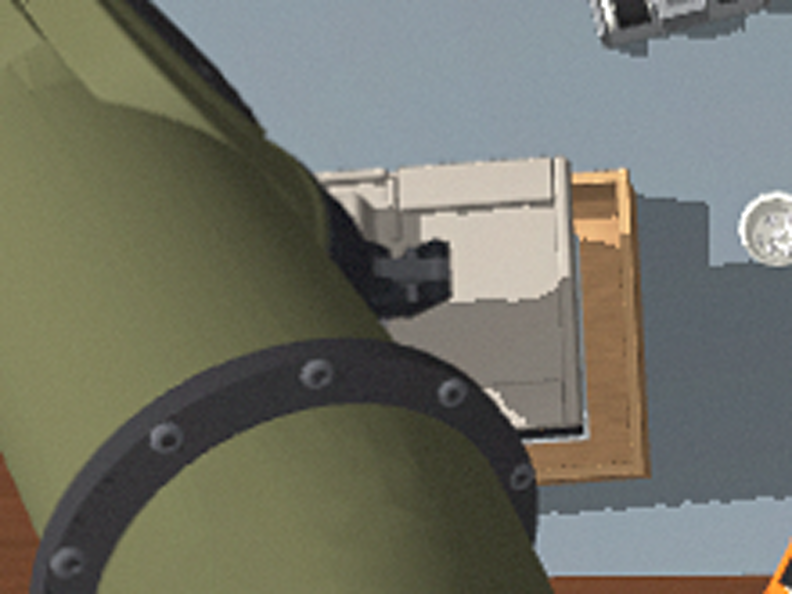

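```bash
python3 - <<'E'
from h import *
s=cam("side");t=cam("top")
a=tri(t,(237.8,203.9),s,(295.6,173.6));b=tri(t,(241.9,280),s,(246.4,193.3));print(a,b)
cen=np.array([.470,.312]);th=np.radians(3.8);Y=np.array([-np.sin(th),np.cos(th)]);X=np.array([np.cos(th),np.sin(th)])
print(cen+66*X/1000-95*Y/1000,cen-66*X/1000-95*Y/1000)
l=plane(s,np.array([[52,152]])/6.6+[185,140],.161); print(l,cen-66*X/1000+95*Y/1000)
E
```

```text
(array([0.54118591, 0.2209368 , 0.1617292 ]), array([0.00118273])) (array([0.40859191, 0.2099539 , 0.16396998]), array([0.00342052]))
[0.54215092 0.22158294] [0.41044112 0.21283478]
[[0.39930187 0.39973461 0.161     ]] [0.39784908 0.40241706]
```

```bash
python3 -m inch '[[[0,0.1,1,0],[0,0.1,3,0],[0,0.1,5,0],[0,0.1,7,0],[0,0.1,9,0],[0.1,0.1,10,0],[0.2,0.1,10.6,0],[0.2,0.1,10.6,0],[0.2,0.1,10.6,0],[0.2,0.1,10.6,0]]]';  python3 - <<'E'
from h import *
print(toolmove([.4693,.322,.0464],np.radians(93.8)))
s=cam("side"); crop(s,140,60,340,270,2.8,"c7s.png")
E
```

```text
time_s: 24.1
ee_pos: [0.4696, 0.3241, 0.0539]
tool_rot: [-0.111, 3.113, 0.006]
force: [-0.1, -0.1, -0.5]
gripper_width: 0.0189
(array([ 0.06, -0.21,  0.74]), np.float64(0.005), array([-0.56,  0.61, -0.14,  1.88,  0.16,  0.63,  0.84]), array([0.4696, 0.3241, 0.0539]), [[-0.997, -0.071, 0.026], [-0.071, 0.997, 0.004], [-0.026, 0.003, -1.0]])
```

View pics/c7s.png

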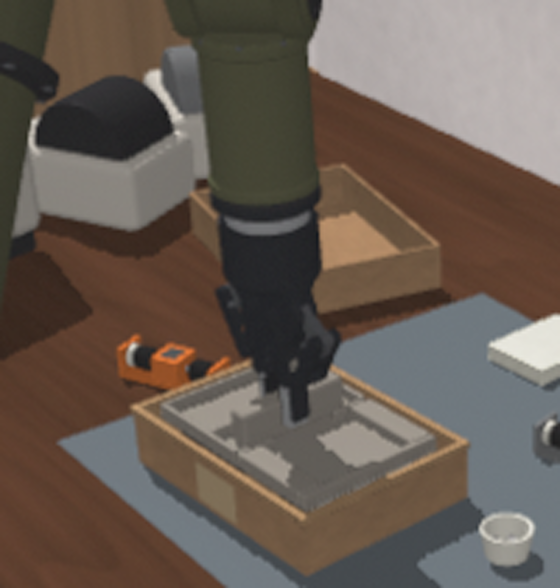

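Tray is inside the walls; lower the last 7 mm.

```bash
python3 -m inch '[[[0.05,-0.2,0.2,0],[0.05,-0.2,0.4,0],[0.05,-0.2,0.6,0],[0.05,-0.2,0.7,0],[0.05,-0.2,0.7,0],[0.05,-0.2,0.7,0]]]'; python3 - <<'E'
from h import *
print(toolmove([.4693,.322,.0464],np.radians(93.8)))
E
```

```text
time_s: 24.9
ee_pos: [0.4694, 0.3221, 0.0468]
tool_rot: [-0.111, 3.113, 0.006]
force: [0.5, 0.3, -0.5]
gripper_width: 0.0189
(array([ 0.01, -0.01,  0.04]), np.float64(0.005), array([-0.56,  0.62, -0.14,  1.89,  0.16,  0.62,  0.84]), array([0.4694, 0.3221, 0.0468]), [[-0.997, -0.071, 0.026], [-0.071, 0.997, 0.004], [-0.026, 0.003, -1.0]])
```

```bash
python3 -m inch '[[[0,0,0.1,0],[0,0,0.1,0],[0,0,0.1,0]]]'; python3 -m inch '[[[0,0,0,0],[0,0,0,0],[0,0,0,0],[0,0,0,0]]]' 4.5;python3 -m inch '[[[0,0,-2,0],[0,0,-6,0],[0,0,-10,0],[0,0,-14,0],[0,0,-16,0],[0,0,-16,0],[0,0,-16,0],[0,0,-16,0]]]'; python3 - <<'E'
from h import *
print(toolmove([.6717,.1833,.15],np.radians(16.1)))
s=cam("side"); crop(s,140,120,340,270,4,"c8s.png")
E
```

```text
time_s: 25.28
ee_pos: [0.4695, 0.3222, 0.0464]
tool_rot: [-0.111, 3.113, 0.006]
force: [-1.7, -1.0, 6.0]
gripper_width: 0.0193
time_s: 25.78
ee_pos: [0.4694, 0.3222, 0.0463]
tool_rot: [-0.111, 3.113, 0.006]
force: [-0.3, -0.2, 0.3]
gripper_width: 0.0449
time_s: 26.78
ee_pos: [0.4647, 0.3211, 0.2049]
tool_rot: [-0.111, 3.115, 0.004]
force: [0.4, -0.1, -0.2]
gripper_width: 0.0449
(array([-19.52, -15.23,   5.95]), np.float64(1.361), array([-0.54,  0.42, -0.18,  1.72,  0.1 ,  0.98,  0.89]), array([0.4647, 0.3211, 0.2049]), [[-0.997, -0.071, 0.025], [-0.071, 0.997, 0.003], [-0.025, 0.002, -1.0]])
```

View pics/c8s.png

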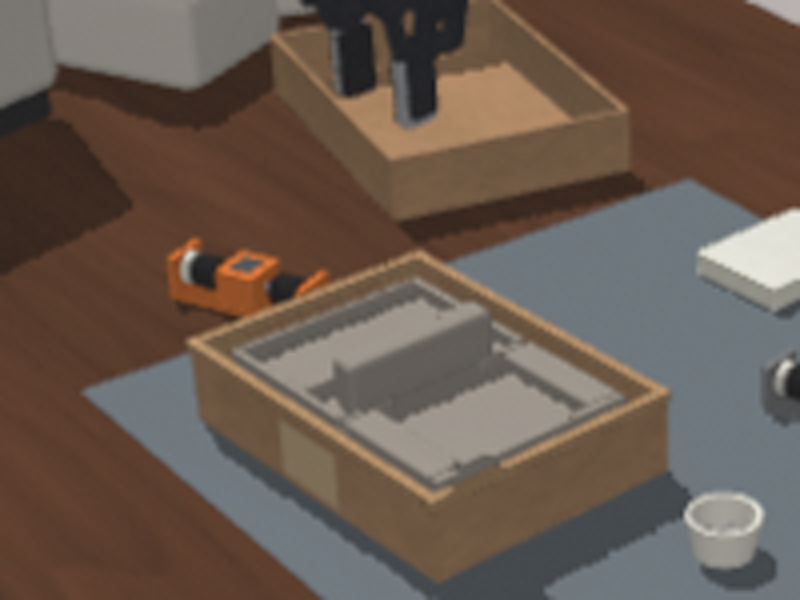

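```bash
python3 -m inch '[[[-3,-2,0,0.18],[-7,-5,0,0.36],[-11,-8,0,0.54],[-14,-11,0,0.72],[-17,-13,0,0.9],[-19.5,-15.2,1,1.08],[-19.5,-15.2,3,1.26],[-19.5,-15.2,5,1.36],[-19.5,-15.2,7,1.36],[-19.5,-15.2,7,1.36],[-19.5,-15.2,7,1.36],[-19.5,-15.2,7,1.36]]]' 5.5 50; python3 - <<'E'
from h import *
print(toolmove([.6717,.1833,.010],np.radians(16.1)))
s=cam("side"); crop(s,300,130,420,250,5,"d1s.png")
c=cam("top"); crop(c,125,195,275,307,5,"d1t.png")
E
```

```text
time_s: 28.32
ee_pos: [0.6724, 0.1837, 0.1407]
tool_rot: [1.876, 2.497, 0.029]
force: [0.8, -1.1, 0.9]
gripper_width: 0.0549
(array([ 0.03, -0.42, 13.07]), np.float64(0.001), array([-0.41,  0.68,  0.19,  1.44, -0.14,  1.01,  0.09]), array([0.6724, 0.1837, 0.1407]), [[-0.278, 0.96, 0.026], [0.961, 0.278, 0.004], [-0.004, 0.026, -1.0]])
```

View pics/d1s.png

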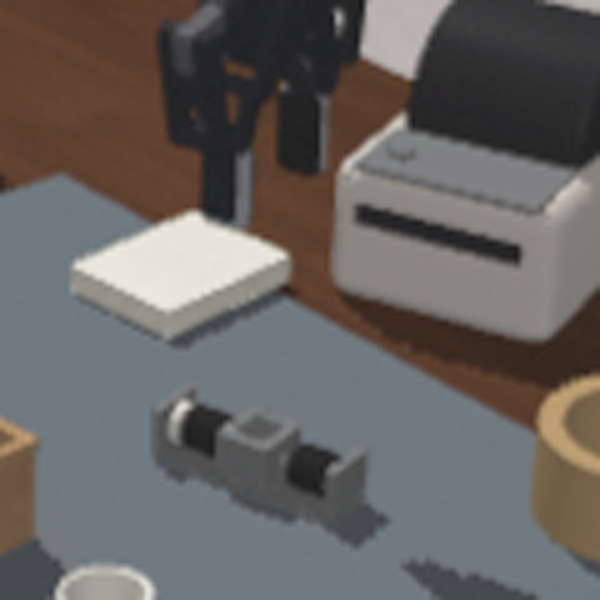

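View pics/d1t.png

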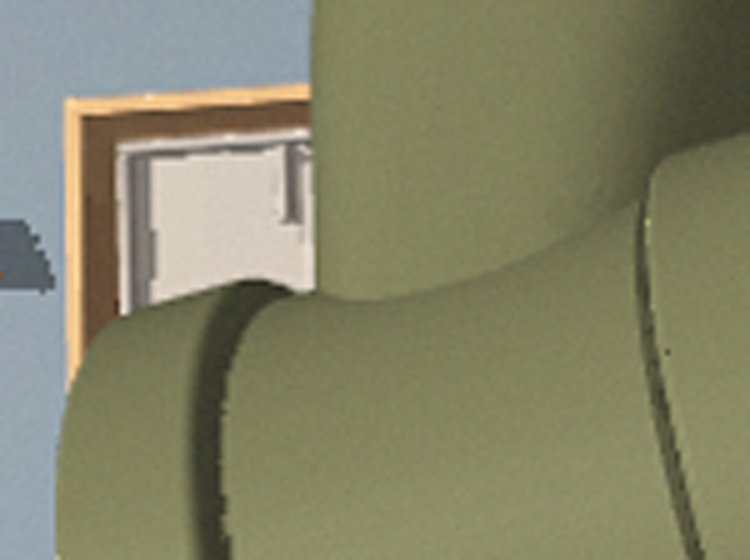

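```bash
python3 -m inch '[[[0,-0.1,4,0],[0,-0.3,8,0],[0,-0.4,11,0],[0,-0.4,12.5,0],[0,-0.4,13,0],[0,-0.4,13,0],[0,-0.4,13,0],[0,-0.4,13,0]]]'; python3 -m inch '[[[0,0,0,0],[0,0,0,0],[0,0,0,0],[0,0,0,0],[0,0,0,0]]]' 1.5 50; python3 - <<'E'
from h import *
print(toolmove([.6717,.1833,.010],np.radians(16.1)))
s=cam("side"); crop(s,300,130,420,250,5,"d2s.png")
E
```

```text
time_s: 29.42
ee_pos: [0.6723, 0.1832, 0.0115]
tool_rot: [1.875, 2.496, 0.031]
force: [0.2, 0.2, -0.3]
gripper_width: 0.0551
time_s: 30.05
ee_pos: [0.6729, 0.1833, 0.0124]
tool_rot: [1.875, 2.495, 0.033]
force: [0.1, 0.2, 5.8]
gripper_width: 0.0291
(array([ 0.03, -0.12,  0.24]), np.float64(0.001), array([-0.39,  0.82,  0.16,  1.55, -0.17,  0.75,  0.12]), array([0.6729, 0.1833, 0.0124]), [[-0.278, 0.96, 0.029], [0.961, 0.278, 0.005], [-0.004, 0.029, -1.0]])
```

View pics/d2s.png

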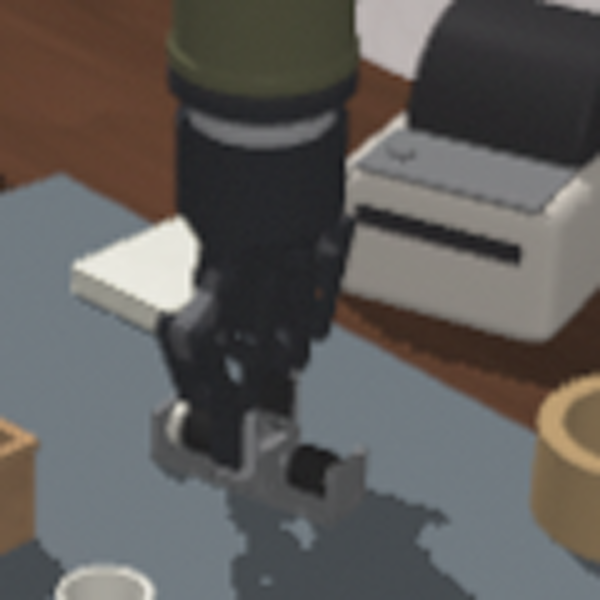

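```bash
python3 - <<'E'
from h import *
s=cam("side");t=cam("top")
j=np.array([np.cos(np.radians(16.1)),np.sin(np.radians(16.1)),0]);a=np.array([-j[1],j[0],0])
C=np.array([.6717,.1833,0]);T=np.array([.6729,.1833,0])
f=lambda P:((proj(s,P)-[300,130])*5).round()
print("block near face top/bottom",f([C-.015*j+.014*a+[0,0,.028],C-.015*j-.014*a+[0,0,.028],C-.015*j+.014*a,C-.015*j-.014*a]))
print("ends",f([C+.05*a+[0,0,.02],C-.05*a+[0,0,.02]]))
print("pad",f([T-.015*j+.011*a+[0,0,.014],T-.015*j-.011*a+[0,0,.014]]))
print("top ends",proj(t,[C+.05*a+[0,0,.02],C-.05*a+[0,0,.02]]),(( proj(t,[C+.05*a+[0,0,.02],C-.05*a+[0,0,.02]])-[230,128])*5+[0,300]))
E
```

```text
block near face top/bottom [[212. 434.]
 [264. 453.]
 [210. 487.]
 [262. 505.]]
ends [[164. 413.]
 [348. 478.]]
pad [[219. 462.]
 [259. 476.]]
top ends [[244.19477166 164.40800689]
 [291.14943962 151.31972571]] [[ 70.97385829 482.04003443]
 [305.74719811 416.59862854]]
```

```bash
python3 -m inch '[[[0,0,-1,0],[0,0,-3,0],[0,0,-7,0],[0,0,-11,0],[0,0,-14,0],[0,0,-14,0],[0,0,-14,0],[0,0,-14,0]]]'; python3 - <<'E'
from h import *
th=np.radians(3.8);X=np.array([np.cos(th),np.sin(th)]);Y=np.array([-X[1],X[0]])
p=np.array([.470,.312])-.003*X+.058*Y; print(p)
print(toolmove([*p,.15],np.radians(93.8)))
s=cam("side"); crop(s,300,80,420,230,4,"d3s.png")
c=cam("top"); crop(c,125,195,275,307,5,"d3t.png")
E
```

```text
time_s: 31.2
ee_pos: [0.668, 0.1826, 0.151]
tool_rot: [1.876, 2.497, 0.03]
force: [-0.2, -0.4, -0.5]
gripper_width: 0.029
[0.46316271 0.36967366]
(array([ 23.67, -14.46,  -0.37]), np.float64(-1.355), array([-0.41,  0.66,  0.19,  1.44, -0.14,  1.02,  0.09]), array([0.668 , 0.1826, 0.151 ]), [[-0.278, 0.96, 0.026], [0.96, 0.278, 0.004], [-0.004, 0.027, -1.0]])
```

View pics/d3s.png

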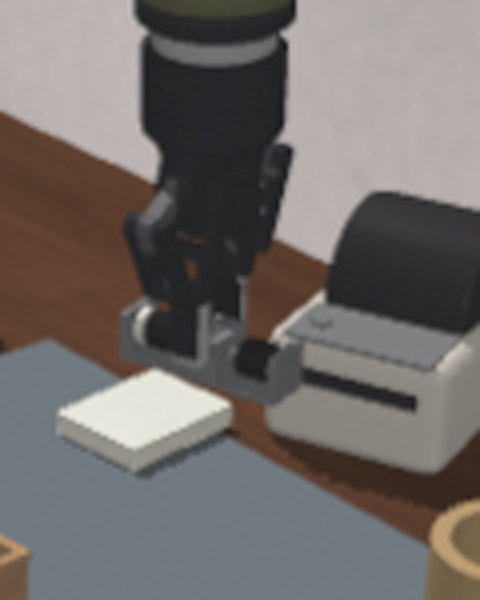

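```bash
python3 - <<'E'
from h import *
t=cam("top");s=cam("side")
print(plane(t,[[148.6,223.6]],.048))
S=np.array([[233,350],[437,480],[622,400],[418,277]])/4+[140,120]   # c8s tray corners (side)
P=plane(s,S,.048);print(P.round(4),P.mean(0))
th=np.radians(3.8);X=np.array([np.cos(th),np.sin(th)]);Y=np.array([-X[1],X[0]]);c=np.array([.47,.312])
for a,b in((-1,1),(-1,-1),(1,-1),(1,1)):print((c+a*.066*X+b*.095*Y).round(4))
E
```

```text
[[0.52910769 0.41101212 0.048     ]]
[[0.4017 0.4029 0.048 ]
 [0.4158 0.2173 0.048 ]
 [0.5408 0.2217 0.048 ]
 [0.5325 0.4113 0.048 ]] [0.47271508 0.31330666 0.048     ]
[0.3978 0.4024]
[0.4104 0.2128]
[0.5422 0.2216]
[0.5296 0.4112]
```

```bash
python3 -m inch '[[[2,-1,-0.5,-0.15],[5,-3,-0.5,-0.3],[9,-5.5,-0.5,-0.5],[13,-8,-0.5,-0.68],[17,-10.5,-0.5,-0.86],[20,-12.5,-0.5,-1.04],[22,-13.5,-0.5,-1.2],[23.4,-14.3,-0.5,-1.35],[23.7,-14.5,-0.4,-1.355],[23.7,-14.5,-0.4,-1.355],[23.7,-14.5,-0.4,-1.355],[23.7,-14.5,-0.4,-1.355]]]'; python3 - <<'E'
from h import *
print(toolmove([.4632,.3697,.06],np.radians(93.8)))
s=cam("side"); crop(s,140,80,340,270,3.1,"d4s.png")
E
```

```text
time_s: 32.9
ee_pos: [0.4638, 0.3693, 0.1505]
tool_rot: [-0.1, 3.112, 0.005]
force: [-0.3, -0.3, -2.0]
gripper_width: 0.0292
(array([0.31, 0.03, 9.05]), np.float64(-0.002), array([-0.61,  0.52, -0.17,  1.73,  0.13,  0.89,  0.79]), array([0.4638, 0.3693, 0.1505]), [[-0.998, -0.064, 0.028], [-0.064, 0.998, 0.004], [-0.028, 0.002, -1.0]])
```

View pics/d4s.png

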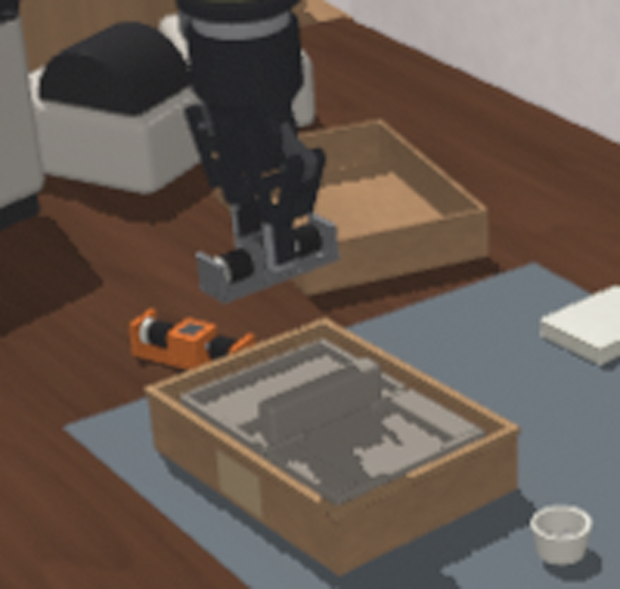

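```bash
python3 -m inch '[[[0,0,2,0],[0.1,0,4,0],[0.2,0,6,0],[0.3,0,8,0],[0.3,0,9,0],[0.3,0,9.3,0],[0.3,0,9.3,0],[0.3,0,9.3,0],[0.3,0,9.3,0]]]'; python3 - <<'E'
from h import *
print(toolmove([.4632,.3697,.0515],np.radians(93.8)))
s=cam("side"); crop(s,160,130,320,260,5,"d5s.png")
E
```

```text
time_s: 34.08
ee_pos: [0.4635, 0.3698, 0.0581]
tool_rot: [-0.1, 3.111, 0.006]
force: [0.3, -0.7, -1.1]
gripper_width: 0.029
(array([ 0.05, -0.01,  0.66]), np.float64(-0.002), array([-0.63,  0.63, -0.15,  1.82,  0.16,  0.68,  0.76]), array([0.4635, 0.3698, 0.0581]), [[-0.998, -0.065, 0.028], [-0.064, 0.998, 0.005], [-0.029, 0.003, -1.0]])
```

View pics/d5s.png

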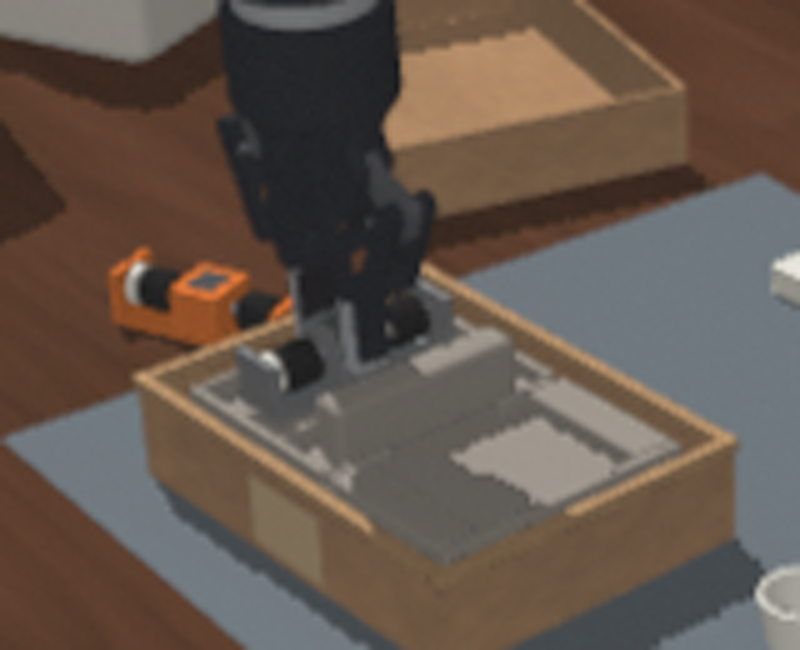

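```bash
python3 -m inch '[[[0.05,0,0.2,0],[0.05,0,0.4,0],[0.05,0,0.55,0],[0.05,0,0.65,0],[0.05,0,0.65,0],[0.05,0,0.65,0]]]'; python3 -m inch '[[[0,0,0.1,0],[0,0,0.1,0],[0,0,0.1,0]]]'; python3 - <<'E'
from h import *
s=cam("side"); crop(s,160,130,320,260,5,"d6s.png")
E
```

```text
time_s: 34.88
ee_pos: [0.4633, 0.3698, 0.052]
tool_rot: [-0.1, 3.111, 0.006]
force: [-1.3, -1.8, 6.2]
gripper_width: 0.0289
time_s: 35.25
ee_pos: [0.4634, 0.3699, 0.0518]
tool_rot: [-0.1, 3.111, 0.006]
force: [-1.6, -2.0, 7.2]
gripper_width: 0.0287
```

View pics/d6s.png

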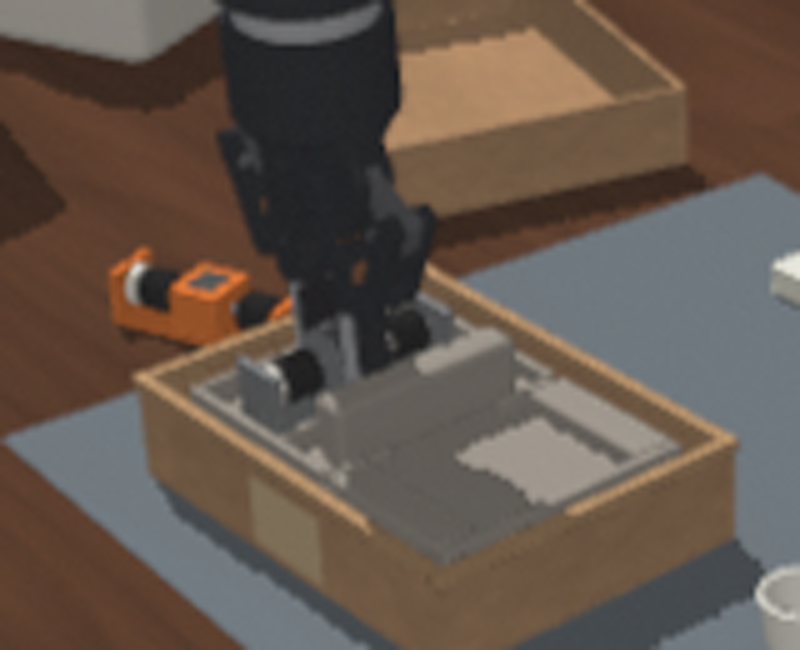

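```bash
python3 -m inch '[[[0,0,0,0],[0,0,0,0],[0,0,0,0]]]' 3.9;python3 -m inch '[[[0,0,-1,0],[0,0,-3,0],[0,0,-7,0],[0,0,-11,0],[0,0,-14,0],[0,0,-15,0],[0,0,-15,0],[0,0,-15,0],[0,0,-15,0]]]'; python3 - <<'E'
from h import *
print(toolmove([.4576,-.0125,.16],np.radians(4.3)))
s=cam("side"); crop(s,160,130,320,260,5,"d7s.png")
E
```

```text
time_s: 35.67
ee_pos: [0.4634, 0.3699, 0.0516]
tool_rot: [-0.1, 3.111, 0.006]
force: [0.1, -0.3, -0.8]
gripper_width: 0.039
time_s: 36.8
ee_pos: [0.4586, 0.3688, 0.2003]
tool_rot: [-0.1, 3.112, 0.004]
force: [0.4, -1.2, 0.3]
gripper_width: 0.0384
(array([  2.67, -38.05,   3.89]), np.float64(1.56), array([-0.61,  0.46, -0.18,  1.67,  0.11,  1.  ,  0.8 ]), array([0.4586, 0.3688, 0.2003]), [[-0.998, -0.065, 0.027], [-0.064, 0.998, 0.004], [-0.028, 0.002, -1.0]])
```

View pics/d7s.png

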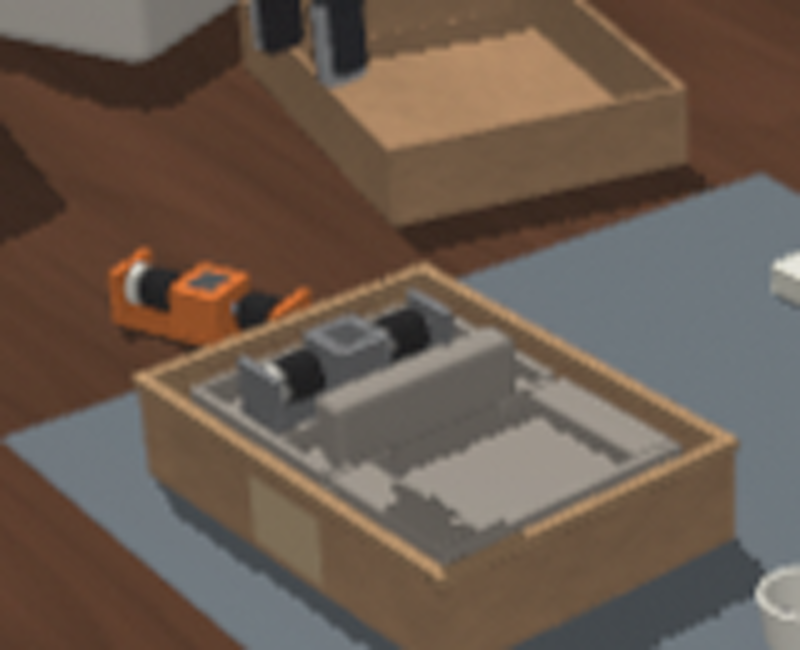

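```bash
python3 -m inch '[[[0.3,-3,0,0.18],[0.6,-7,0,0.36],[0.9,-12,0,0.54],[1.3,-17,0,0.72],[1.6,-22,0,0.9],[2,-27,0,1.08],[2.3,-32,1,1.26],[2.6,-36,3,1.44],[2.7,-38,5,1.56],[2.7,-38,7,1.56],[2.7,-38,8,1.56],[2.7,-38,8,1.56]]]' 7.6 50; python3 -m inch '[[[0,0,0,0],[0,0,0,0],[0,0,0,0]]]'; python3 - <<'E'
from h import *
print(toolmove([.4576,-.0125,.008],np.radians(4.3)))
s=cam("side"); crop(s,280,190,400,340,4,"e1s.png")
E
```

```text
time_s: 38.35
ee_pos: [0.4581, -0.0115, 0.1184]
tool_rot: [2.124, 2.292, 0.032]
force: [-0.1, -0.4, 1.4]
gripper_width: 0.0756
time_s: 38.72
ee_pos: [0.4584, -0.0114, 0.1189]
tool_rot: [2.123, 2.292, 0.033]
force: [-0.3, 0.2, -0.0]
gripper_width: 0.0758
(array([-0.13, -0.39, 11.08]), np.float64(0.001), array([-0.21,  0.39,  0.25,  2.11, -0.17,  0.63,  0.23]), array([ 0.4584, -0.0114,  0.1189]), [[-0.076, 0.997, 0.027], [0.997, 0.076, 0.004], [0.002, 0.027, -1.0]])
```

View pics/e1s.png

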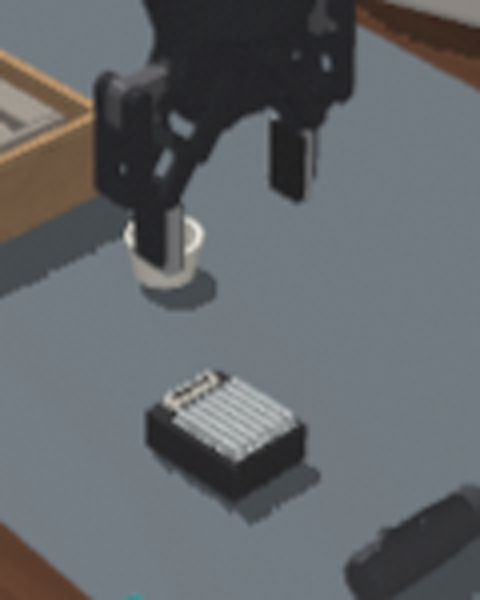

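```bash
python3 -m inch '[[[0,-0.1,3,0],[-0.1,-0.2,6,0],[-0.1,-0.3,9,0],[-0.1,-0.4,10.5,0],[-0.1,-0.4,11,0],[-0.1,-0.4,11,0],[-0.1,-0.4,11,0],[-0.1,-0.4,11,0]]]'; python3 -m inch '[[[0,0,0,0],[0,0,0,0],[0,0,0,0],[0,0,0,0],[0,0,0,0]]]' 3.5 50; python3 - <<'E'
from h import *
print(toolmove([.4576,-.0125,.008],np.radians(4.3)))
s=cam("side"); crop(s,280,190,400,340,4,"e2s.png")
E
```

```text
time_s: 39.78
ee_pos: [0.4578, -0.0122, 0.0094]
tool_rot: [2.123, 2.291, 0.034]
force: [-0.1, -0.3, 0.6]
gripper_width: 0.0757
time_s: 40.4
ee_pos: [0.4581, -0.0122, 0.01]
tool_rot: [2.122, 2.291, 0.036]
force: [-0.8, 0.2, 8.7]
gripper_width: 0.0486
(array([-0.02, -0.06,  0.2 ]), np.float64(0.001), array([-0.12,  0.59,  0.14,  2.21, -0.26,  0.33,  0.32]), array([ 0.4581, -0.0122,  0.01  ]), [[-0.076, 0.997, 0.029], [0.997, 0.076, 0.004], [0.002, 0.029, -1.0]])
```

View pics/e2s.png

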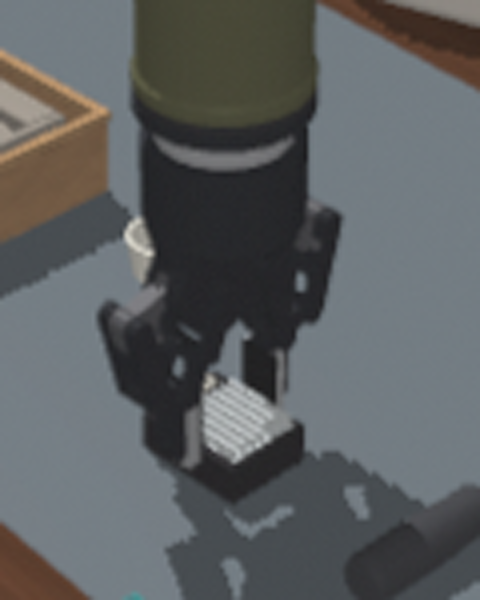

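```bash
python3 -m inch '[[[0,0,-1,0],[0,0,-3,0],[0,0,-7,0],[0,0,-11,0],[0,0,-14,0],[0,0,-15,0],[0,0,-15,0],[0,0,-15,0],[0,0,-15,0]]]'; python3 - <<'E'
from h import *
th=np.radians(3.8);X=np.array([np.cos(th),np.sin(th)]);Y=np.array([-X[1],X[0]])
p=np.array([.470,.312])-.048*Y; print(p)
print(toolmove([*p,.16],np.radians(93.8)))
s=cam("side"); crop(s,280,150,400,300,4,"e3s.png")
c=cam("top"); crop(c,120,190,280,310,5,"e3t.png")
E
```

```text
time_s: 41.58
ee_pos: [0.4531, -0.0128, 0.1589]
tool_rot: [2.123, 2.292, 0.033]
force: [0.5, -0.3, -1.1]
gripper_width: 0.0483
[0.47318115 0.26410553]
(array([27.46,  4.11,  0.05]), np.float64(-1.561), array([-0.24,  0.33,  0.29,  2.07, -0.14,  0.74,  0.21]), array([ 0.4531, -0.0128,  0.1589]), [[-0.076, 0.997, 0.027], [0.997, 0.076, 0.004], [0.002, 0.027, -1.0]])
```

View pics/e3s.png

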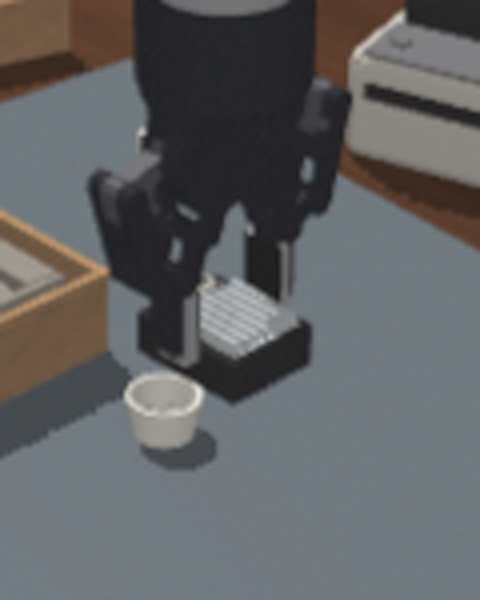

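View pics/e3t.png

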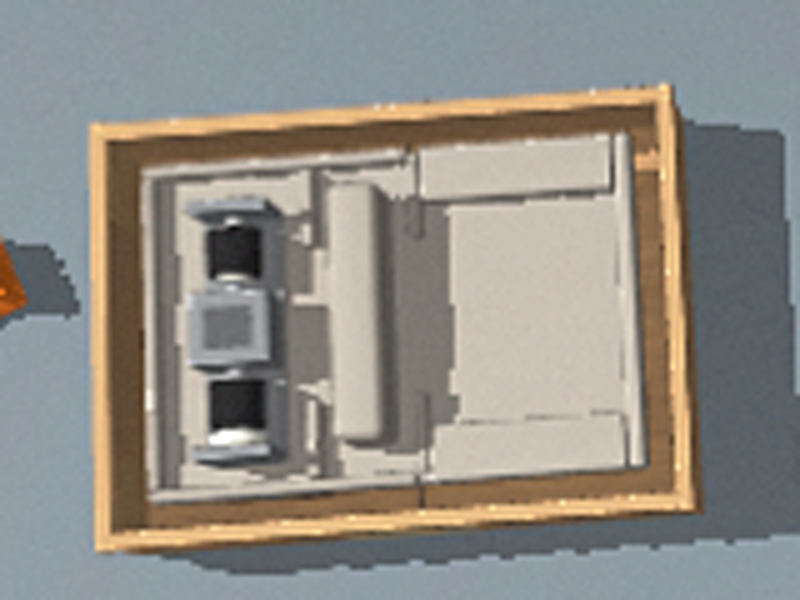

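```bash
python3 - <<'E'
from h import *
c=cam("top")
P=plane(c,np.array([[530,193],[528,420],[618,300],[380,310],[142,330],[152,170],[158,500],[640,465],[626,135]])/5+[120,190],.048);print(P.round(4),P[:2].mean(0))
print(P[5:9].mean(0))
E
python3 -m inch '[[[2,0.3,0,-0.15],[5,0.7,0,-0.33],[9,1.3,0,-0.51],[13,2,0,-0.69],[17,2.5,0,-0.87],[20,3,0,-1.05],[23,3.5,0,-1.23],[25,3.8,0,-1.4],[26.7,4,0,-1.56],[27.4,4.1,0,-1.56],[27.4,4.1,0,-1.56],[27.4,4.1,0,-1.56]]]';python3 -m inch '[[[0,0,0,0],[0,0,0,0],[0,0,0,0]]]'; python3 - <<'E'
from h import *
print(toolmove([.4732,.2641,.055],np.radians(93.8)))
s=cam("side"); crop(s,140,80,340,270,3.1,"e4s.png")
E
```

```text
[[0.5186 0.2605 0.048 ]
 [0.4296 0.259  0.048 ]
 [0.4761 0.2254 0.048 ]
 [0.4726 0.3172 0.048 ]
 [0.4653 0.4082 0.048 ]
 [0.5283 0.4075 0.048 ]
 [0.3998 0.3988 0.048 ]
 [0.412  0.2157 0.048 ]
 [0.5416 0.2235 0.048 ]] [0.47405275 0.25975124 0.048     ]
[0.47041379 0.31136079 0.048     ]
time_s: 43.22
ee_pos: [0.4735, 0.2625, 0.1608]
tool_rot: [-0.097, 3.112, 0.003]
force: [0.4, -0.4, -0.9]
gripper_width: 0.0486
time_s: 43.6
ee_pos: [0.4735, 0.2623, 0.1609]
tool_rot: [-0.097, 3.112, 0.003]
force: [-0.1, -0.1, -1.3]
gripper_width: 0.0484
(array([ 0.32,  0.17, 10.59]), np.float64(-0.004), array([-0.45,  0.43, -0.16,  1.85,  0.11,  0.84,  0.97]), array([0.4735, 0.2623, 0.1609]), [[-0.998, -0.062, 0.028], [-0.062, 0.998, 0.003], [-0.028, 0.001, -1.0]])
```

View pics/e4s.png

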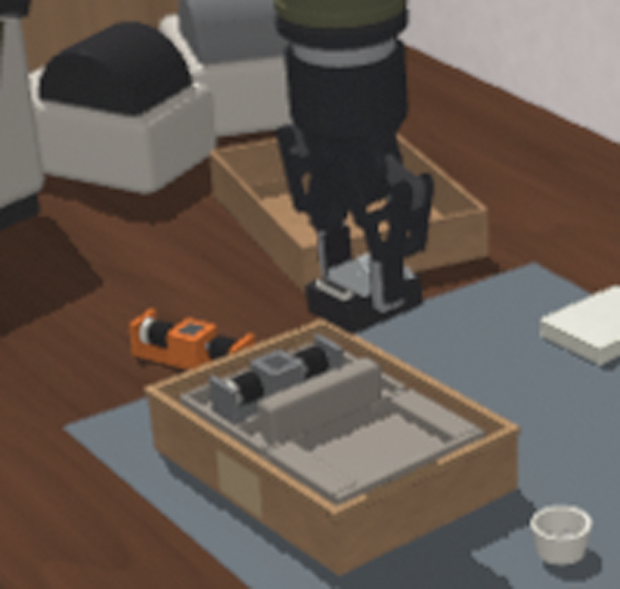

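```bash
python3 -m inch '[[[0,0.15,2,0],[0.1,0.15,4,0],[0.2,0.15,6,0],[0.3,0.15,8,0],[0.3,0.15,9.5,0],[0.3,0.15,10.5,0],[0.3,0.15,10.5,0],[0.3,0.15,10.5,0],[0.3,0.15,10.5,0]]]'; python3 - <<'E'
from h import *
print(toolmove([.4732,.2641,.049],np.radians(93.8)))
s=cam("side"); crop(s,160,130,320,260,5,"e5s.png")
E
```

```text
time_s: 44.78
ee_pos: [0.4737, 0.2642, 0.0565]
tool_rot: [-0.097, 3.111, 0.004]
force: [0.7, 0.3, -1.7]
gripper_width: 0.0483
(array([ 0.08, -0.01,  0.75]), np.float64(-0.004), array([-0.47,  0.58, -0.13,  1.96,  0.15,  0.59,  0.92]), array([0.4737, 0.2642, 0.0565]), [[-0.998, -0.062, 0.029], [-0.062, 0.998, 0.004], [-0.029, 0.002, -1.0]])
```

View pics/e5s.png

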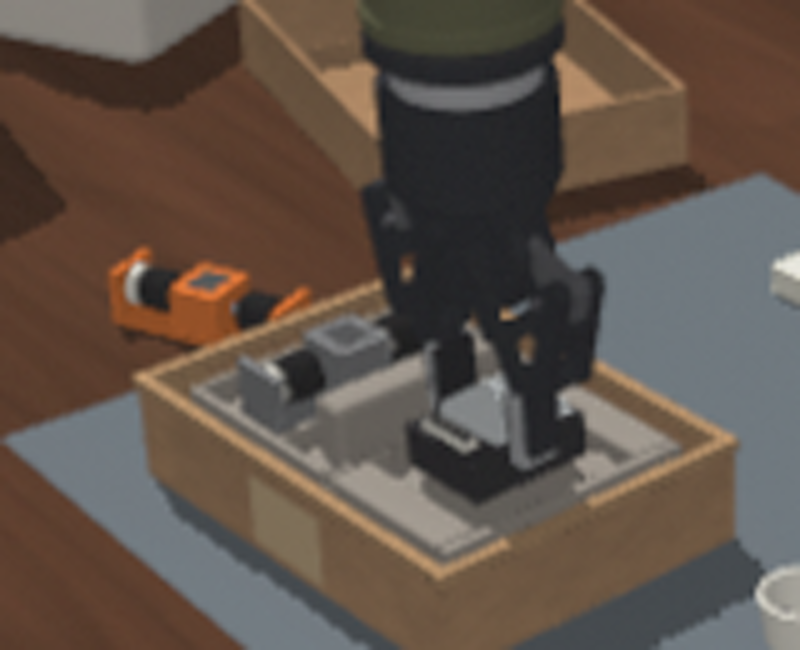

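```bash
python3 -m inch '[[[0.05,0,0.2,0],[0.05,0,0.4,0],[0.05,0,0.55,0],[0.05,0,0.7,0],[0.05,0,0.7,0],[0.05,0,0.7,0]]]'; python3 - <<'E'
from h import *
s=cam("side"); crop(s,160,130,320,260,5,"e6s.png")
E
```

```text
time_s: 45.58
ee_pos: [0.4736, 0.2641, 0.05]
tool_rot: [-0.097, 3.111, 0.004]
force: [-1.5, -0.6, 5.8]
gripper_width: 0.0482
```

View pics/e6s.png

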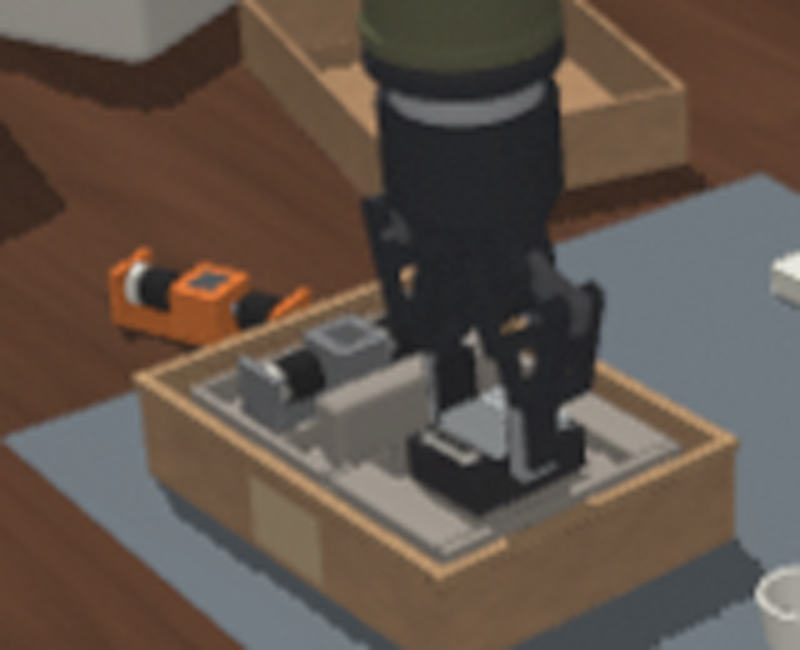

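```bash
python3 -m inch '[[[0,0,0,0],[0,0,0,0],[0,0,0,0]]]' 5.7;python3 -m inch '[[[0,0,-1,0],[0,0,-3,0],[0,0,-7,0],[0,0,-11,0],[0,0,-14,0],[0,-4,-15,0],[0,-10,-15,0],[0,-16,-15,0],[0,-22,-15,0],[0,-27,-15,0],[0,-27,-15,0],[0,-27,-15,0]]]'; python3 - <<'E'
from h import *
s=cam("side"); crop(s,160,130,320,260,5,"f1s.png")
c=cam("top"); crop(c,120,190,280,310,5,"f1t.png")
E
```

```text
time_s: 46.0
ee_pos: [0.4736, 0.2642, 0.0499]
tool_rot: [-0.097, 3.111, 0.004]
force: [0.0, 0.0, 0.2]
gripper_width: 0.0573
time_s: 47.5
ee_pos: [0.486, -0.0052, 0.1998]
tool_rot: [-0.097, 3.11, 0.005]
force: [0.0, -0.0, 0.3]
gripper_width: 0.0571
```

View pics/f1s.png

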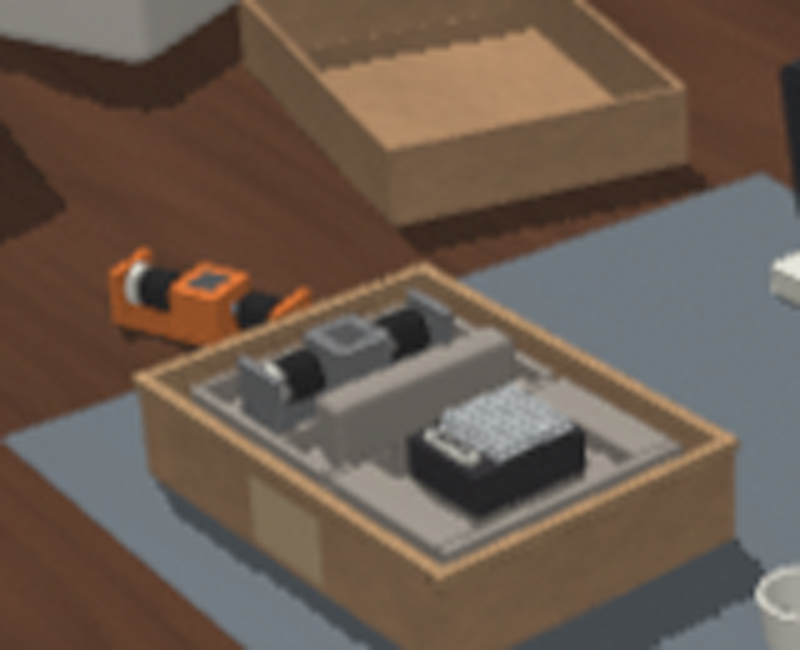

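View pics/f1t.png

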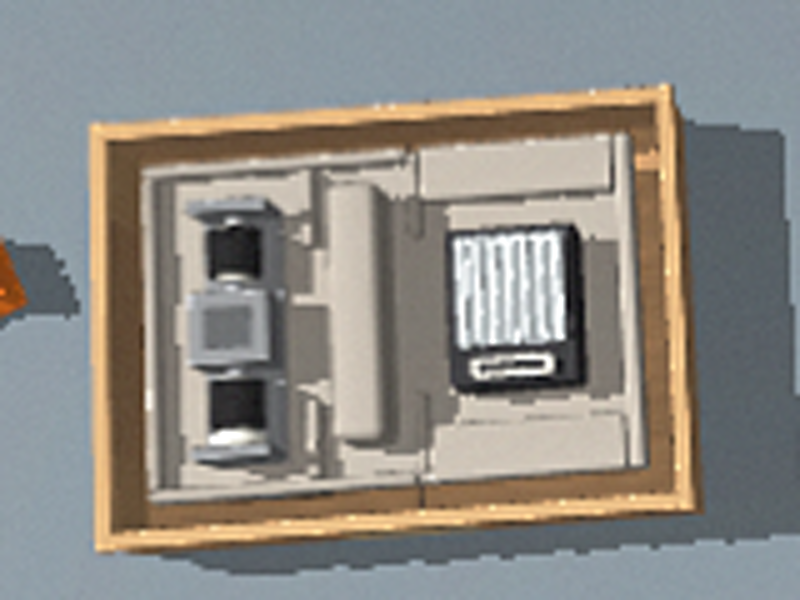

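```bash
python3 - <<'E'
from h import *
s=cam("side");t=cam("top")
f=lambda a,b:tri(t,np.array(a)/5+[120,190],s,np.array(b)/5+[160,130])
print("tray corners",f((629,133),(680,447)),f((152,500),(191,388)))
print("head block corners",f((455,392),(410,437)),f((582,385),(482,478)),f((578,228),(583,430)))
print("roller block corners",f((192,290),(352,316)),f((190,360),(307,337)))
print(monitor.observe()["force"])
E
```

```text
tray corners (array([0.54235946, 0.22215315, 0.04875101]), array([0.00023763])) (array([0.39997895, 0.40044564, 0.04943047]), array([0.0004422]))
head block corners (array([0.44025539, 0.28344623, 0.06298889]), array([0.00248104])) (array([0.4433456 , 0.23469123, 0.064205  ]), array([0.00387775])) (array([0.50191771, 0.23872181, 0.06461027]), array([0.00058314]))
roller block corners (array([0.47756737, 0.38426927, 0.06722261]), array([0.00040035])) (array([0.45188305, 0.38386417, 0.06512863]), array([0.00097059]))
[0.64828243 0.1704891  0.68010558]
```

```bash
python3 -c "
from rig import sign_off; print(sign_off())"
```

```text
the job is handed in; nothing more can be done
None
```

The carton is packed as asked and handed in at about 48 s, with the arm clear of everything.

**What I did, in order:**
- The black brick went flat into the carton's +y half and the metal supply into the -y half, both parallel to the short walls.
- The pulp tray was set on top of them by its rib.
- The grey feed-roller unit went into the narrow pocket, and the print-head unit into the wide one.
- I left the orange and turquoise look-alikes and the second carton alone.

**Last checks, from both cameras:**

| Part | Measured top height | Expected |
|---|---|---|
| Tray wall (two opposite corners) | 48.8 and 49.4 mm | 48 mm |
| Roller block | 65–67 mm | 67 mm |
| Print-head block | 63–64.6 mm | 61 mm |

- **Tray:** it is level, and its centre is about 1 mm from the carton's.
- **Print-head:** its corners agree with each other, so it is flat. The extra 2–3.6 mm is close to the 1–3 mm the same method over-read on the carton rim.
- **Fit:** in the last top view both units lie inside their pockets.
- **Forces:** the highest I read at the wrist was about 15 N, when the supply touched the carton's bottom.

**Off nominal:**
- The tool leaned up to about 1.7° during the job.
- The roller was gripped an estimated 4 mm off-centre along its length, which I allowed for when placing it.

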